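Set an axle on V-blocks over a screw jack

ROBOT

A 6-joint arm with a two-finger parallel gripper is mounted at the origin on the work surface. World frame = base frame: x ahead of the robot, y to its left, z up, the work surface at z = 0. Lengths are in m, angles in rad, forces in N, time in s.
With the tool pointing down it reaches from about 0.325 to 0.775 m from the base axis. Payload 9.3 kg.
Tool frame: the origin (TCP) lies on the centre line of the jaws, within the pads' length; the fingertips stand 25 mm ahead of it and the grasp point (between the pads) lies 6 mm ahead of it (manip.finger_overhang is the distance from the TCP to the fingertips, in m); z points along the fingers, y is the direction in which the jaws open and shut (so a half turn about z gives the same grasp; the last joint's range is limited). The gripper opens to 85 mm and grips with 20 to 120 N. Pads are 22 mm wide; open, the fingers measure 114 mm over their backs; the gripper's body (76 mm by 85 mm) begins 54 mm behind the grasp point. The pads swing forward as they close: fully open they stand 13 mm farther back than shut.
Start: joints at [-0.153, 0.259, 0.021, 1.334, 0, 1.418], TCP at [0.55, -0, 0.222] pointing down, gripper open.
Joint ranges: [-3.04, 3.04], [-0.91, 1.82], [-1.04, 1.36], [-1.92, 1.95], [-1.52, 1.45], [-3.14, 3.14]. Speed limits (rad/s): [2.22, 2.22, 2.79, 3.14, 3.14, 3.14].

INTERFACE

Orientations are given as a rotation vector (axis times angle).
In Python, from workcell import manip gives the robot as it stands.
- The arm moves only by the shell command python3 -m crank 'ROWS'. ROWS is JSON, a list that holds one entry, the list of rows, each a list of 7 numbers: the shift along the tool's x, y, z in mm, then the turn, a rotation vector about the tool's x, y, z in degrees, then the opening, from -1 (shut) to 1 (fully open). A call has exactly 8 rows; each row shifts and turns the commanded pose from where the row before left it, along the tool's axes as they then stand; what a row does not reach is not made up. A row lasts 1/8 s, in which the tool goes at most 62.5 mm and 10.7 degrees, less where a joint would pass 70% of its speed; a pose out of reach is approached as far as the arm can. A call with a gripper value outside its range is refused whole. The fingers move at their own pace and stop on an object; the grip force is fixed at half the most. Time passes only in rows, so rows that do not move let the fingers close, or fill a call up. It gives the time, the measured TCP pose, the force and the opening at its end, in the units of the state.
- manip.get_obs(): the state, without advancing time (a new reading comes with each control period).
- manip.read_camera(name): name is "scene" or "side" or "wrist"; returns (picture, depth): 480x640x3 uint8, red, green, blue; 480x640 float32, m along the optical axis (not along the pixel's ray), 0 where there is no reading.
- manip.get_calibration(name): a dict with "fovy" (degrees; the focal length in pixels is half the picture's height over the tangent of half this angle, whatever the lens; pixels are square), "cx", "cy" (the principal point, pixels), "k1" (the pictures are not rectified: a ray, as slopes to the right and down, at radius r is drawn at 1 + k1 r^2 times it, then the intrinsics apply), "world_to_cam" (4x4, takes a point from world to camera coordinates); the wrist camera has in their place "mount" (4x4, takes a point from camera to tool coordinates, whose origin is the TCP and whose axes are the flange's). Camera axes: x right, y up, looking along -z (the intrinsics and any distortion apply to the point x, -y, -z); pixel columns grow to the right and rows downward; lengths in m; the calibration is good to about 2 mm. A picture is of the moment at which its call begins: read the wrist's pose just before it. get_calibration takes no time and is no camera call.
- manip.finish_job(): hands the job in, once; it reports no verdict.
The state is a dict: "clock": time; "q": joint angles; "joint_vel": joint speeds; "tau": joint torques, N m; "eef_pos": TCP position; "tool_rot": TCP orientation; "wrist_force": force on the tool from outside, world axes, zero at the start; "ft_torque": the same for the moment, N m; "gripper_width": finger opening in m.
Only numpy, scipy, OpenCV 4.12 (cv2) and the standard library are available. Lean on these libraries where they do the work, as an engineer would, in place of code of your own. Each camera call takes 0.05 s, during which the arm holds its last target.

TASK

Set up the axle for cross-drilling on the dark base plate: stand the tall V-block centred on the thin pad and the short V-block centred on the thick pad, both grooves in line with the length of the plate, and stand the little screw jack upright on the plate midway between the two pads. Then, once those three are standing, lay the axle level in both grooves, centred over the jack, with its hexagon head overhanging outside the tall V-block. Let go of everything and leave the oil bottle and the wrench where they are.

Things in the scene. Friction and masses are not known exactly. Their poses are not given: they have to be found in the camera images.
- plate: Fixed dark steel base plate on the bench, 130 (x) x 310 (y) x 15 mm high. Origin: centre of its underside; y runs along its length, z up. The two pads are fixed on top, one either side of the centre, 75 mm from it along y; which is at which end changes. The jack's place is the plate's centre, on its top face, 15 mm above the bench.
- thin_pad: Fixed bright steel pad on the plate, 70 (x) x 60 (y) x 6 mm thick, axes parallel to the plate's. Origin: centre of its underside, 15 mm above the bench; its top is 6 mm above the origin.
- thick_pad: Fixed bright steel pad on the plate, 70 (x) x 60 (y) x 31 mm thick, axes parallel to the plate's. Origin: centre of its underside, 15 mm above the bench; its top is 31 mm above the origin.
- tall_v: Loose tall V-block of bare metal, 50 (x) x 35 (y) x 70 mm high, 0.6 kg, upright on the bench. Origin: centre of its underside. A 90 degree V-groove, 36 mm wide and 18 mm deep, runs along y through its top. The flat faces 50 mm apart (+x, -x) are easy to grip. On the thin pad its top is level with that of the short block on the thick pad.
- short_v: Loose short V-block of bare metal, 50 (x) x 35 (y) x 45 mm high, about 0.4 kg, upright on the bench. Origin: centre of its underside. Same V-groove along its y axis as the tall one; flat faces 50 mm apart at +x and -x.
- jack: Loose small round screw jack of dark steel, 45 mm high, about 0.2 kg, upright on the bench. Origin: centre of its underside, z up. Foot 38 mm in diameter and 8 mm high, body 28 mm in diameter between 13 and 36 mm above the underside (grip here), small bright cap 20 mm in diameter on top.
- axle: Loose round steel axle, 22 mm in diameter, 250 mm long with head, 0.45 kg, lying level in a fixed wooden cradle (notched ends, open for 60 mm either side of mid), centre line 58 mm above the bench. Origin: on it, halfway along; x runs to the hexagon head (30 mm across flats, x = 111 to 125 mm). Centre of mass at x = 7 mm. Lying in both V-blocks it is centred 89 mm above the bench.
- axle_head (a point): Centre of the axle's hexagon head, on its centre line, 118 mm from the axle's origin.
- oil: Bystander: grey oil bottle, 42 mm in diameter, 110 mm high, standing on the bench. Origin: centre of its underside. To be left alone.
- wrench: Bystander: steel wrench, 150 mm long, lying on the bench. Origin: on the bench under its middle; its x axis runs along it. To be left alone.
Mind the look-alikes: they are no part of the job. What is shaped like the short_v but yellow is not meant.

How it is judged:
By the outcome, as a careful person would: the job done as asked, in the order asked, and still so for the second after the job is handed in, with the robot touching nothing.
It also fails if it takes over 120 s, if anything falls off the work surface, if the arm or the gripper's body presses on something with over 40 N, if the wrist force passes 120 N, or if a joint passes its speed limit or range.

## Working session

There is one attempt and no reset: what is moved stays moved. The work goes in short steps, Python scripts to look and compute and a shell command to move; the robot and the scene stay as the last step left them, time stands still between calls to the robot, and variables do not carry over. Pictures are saved under pics/ and viewed, and the job is handed in when it is done.

```bash
ls; mkdir -p pics
cat > h.py <<'E'
import numpy as np, cv2
from scipy.spatial.transform import Rotation as R
from workcell import manip
def snap(name,fn):
    o=manip.get_obs(); im,d=manip.read_camera(name)
    np.savez('pics/'+fn+'.npz',im=im,d=d,p=o['eef_pos'],r=o['tool_rot'])
    cv2.imwrite('pics/'+fn+'.png',im[:,:,::-1]); return im,d
def cloud(name,fn):
    z=np.load('pics/'+fn+'.npz'); d=z['d']; c=manip.get_calibration(name)
    f=240/np.tan(np.radians(c['fovy'])/2)
    v,u=np.mgrid[0:480,0:640]
    X=(u-c['cx'])/f; Y=(v-c['cy'])/f
    x,y=X.copy(),Y.copy()
    for _ in range(10):
        k=1+c['k1']*(x*x+y*y); x=X/k;y=Y/k
    P=np.stack([x*d,-y*d,-d,np.ones_like(d)],-1)
    if name=='wrist':
        T=np.eye(4);T[:3,:3]=R.from_rotvec(z['r']).as_matrix();T[:3,3]=z['p']
        M=T@np.array(c['mount'])
    else: M=np.linalg.inv(np.array(c['world_to_cam']))
    W=(P@M.T)[...,:3]; W[d==0]=np.nan
    return W,z['im']
E
python3 - <<'E'
from h import *
o=manip.get_obs();print(o)
for n in ['scene','side','wrist']:
    snap(n,n+'0'); c=manip.get_calibration(n);print(n,c)
print(manip.finger_overhang)
E
```

```text
pics
{'clock': 0.0, 'q': array([-1.52617335e-01,  2.59204132e-01,  2.07877711e-02,  1.33372414e+00,
        9.16418778e-08,  1.41818927e+00]), 'joint_vel': array([-0.00254137, -0.00041213, -0.00086583, -0.00052857, -0.00125745,
        0.00032445]), 'tau': array([-2.65873996e-04, -5.55637658e+01,  3.44536042e+01,  1.31759423e-02,
       -2.94380488e-04,  4.47349430e-05]), 'eef_pos': array([5.49710894e-01, 3.02714625e-05, 2.21369937e-01]), 'tool_rot': array([-2.22068622e+00, -2.22066339e+00,  1.24813709e-03]), 'wrist_force': array([-0.54502729,  0.77772163,  0.11148589]), 'ft_torque': array([-0.01976577, -0.00329797,  0.04641568]), 'gripper_width': 0.08513614190429496}
scene {'fovy': 45.72644935461419, 'cx': 313.81269294903535, 'cy': 228.53963542247033, 'k1': -0.1208441686288845, 'world_to_cam': array([[-0.80594198,  0.59190864, -0.01008409,  0.42783562],
       [-0.50799511, -0.68273825,  0.52517564,  0.18786357],
       [ 0.3039712 ,  0.42838377,  0.85093411, -1.49940728],
       [ 0.        ,  0.        ,  0.        ,  1.        ]])}
side {'fovy': 44.21487281918522, 'cx': 312.31812650061664, 'cy': 249.51948678390136, 'k1': -0.1959676537920886, 'world_to_cam': array([[ 0.93432959, -0.35605239, -0.01596603, -0.46943392],
       [ 0.22356955,  0.55061201,  0.80426555, -0.15664293],
       [-0.27756958, -0.75501862,  0.59405556, -1.0563513 ],
       [ 0.        ,  0.        ,  0.        ,  1.        ]])}
wrist {'fovy': 60.50132040769456, 'cx': 310.49172258530916, 'cy': 236.17510906889243, 'k1': -0.08441201023002512, 'mount': array([[-2.67019519e-04,  9.62802765e-01,  2.70205041e-01,
         6.94096849e-02],
       [ 9.99999344e-01, -4.38717502e-05,  1.14453522e-03,
         7.47315736e-04],
       [ 1.11381604e-03,  2.70205170e-01, -9.62802122e-01,
        -1.52700975e-01],
       [ 0.00000000e+00,  0.00000000e+00,  0.00000000e+00,
         1.00000000e+00]])}
0.025
```

View pics/scene0.png

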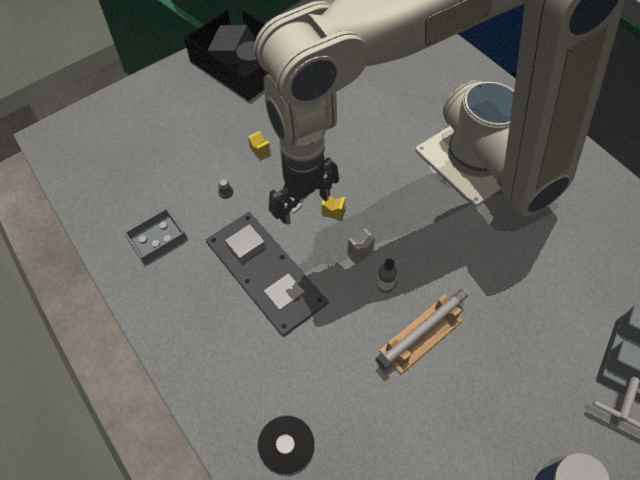

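View pics/side0.png

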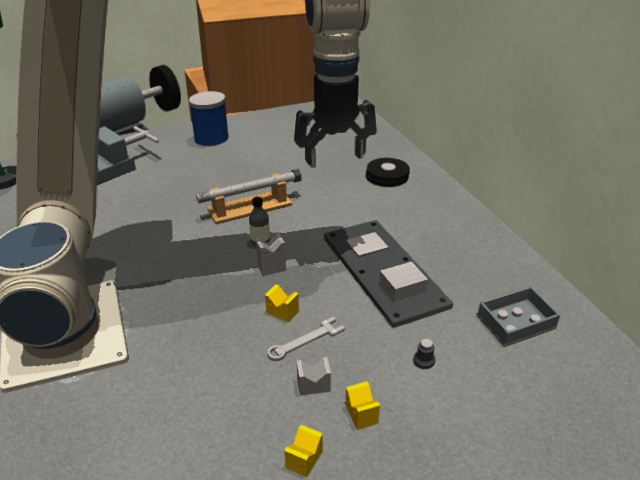

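View pics/wrist0.png

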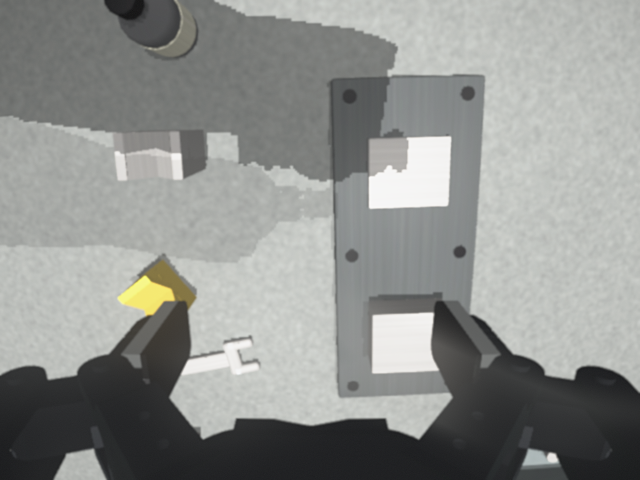

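Scene picture: plate at (266,272), bright pads at (244,242) and (283,290), tall V at (361,245), bottle (387,275), axle in its cradle (422,328), jack (224,188), all seen. Side picture: bare V-blocks at (270,255) and (314,376), wrench (305,338), jack (425,352). Look-alikes for short_v: the yellow ones at side (282,303), (362,404), (304,450). I choose the bare-metal one at side (314,376), and next check it with crops and heights.

Run:
```python
from h import *
im=cv2.imread('pics/side0.png'); sc=cv2.imread('pics/scene0.png')
a=cv2.resize(im[160:280,190:310],(400,400),interpolation=cv2.INTER_CUBIC)
b=cv2.resize(im[330:450,260:380],(400,400),interpolation=cv2.INTER_CUBIC)
cv2.imwrite('pics/crop0.png',np.hstack([a,b]))
for n in ['scene','side','wrist']:
    W,_=cloud(n,n+'0')
    # top-down height maps: labelled comps above 5mm in workspace
    H=np.zeros((600,800))  # x 0.2..0.8, y -0.4..0.4 1mm
    ok=np.isfinite(W[...,2]); P=W[ok]
    ix=((P[:,0]-0.2)*1000).astype(int); iy=((P[:,1]+0.4)*1000).astype(int)
    s=(ix>=0)&(ix<600)&(iy>=0)&(iy<800)&(P[:,2]>0.008)&(P[:,2]<0.13)
    M=((W[...,2]>0.008)&(W[...,2]<0.13)&(W[...,0]>0.2)&(W[...,0]<0.85)&(abs(W[...,1])<0.5)).astype(np.uint8)
    k,l,st,ce=cv2.connectedComponentsWithStats(M)
    print(n,'bench z',np.nanmedian(W[...,2]))
    for i in range(1,k):
        if st[i,4]<60: continue
        Q=W[l==i]; print(st[i],np.round(np.percentile(Q,[2,50,98],axis=0)*1000).astype(int).tolist())
```

```text
scene bench z 0.0017052367119245737
[248 131  22  27 358] [[427, -387, 9], [448, -361, 36], [463, -335, 50]]
[219 179  14  19 200] [[575, -308, 9], [593, -290, 32], [607, -281, 49]]
[321 196  24  22 385] [[381, -106, 10], [411, -85, 34], [435, -62, 49]]
[ 127  207   60   55 1036] [[741, -325, 8], [786, -274, 22], [847, -233, 39]]
[ 206  211  122  125 6731] [[574, -196, 11], [640, -36, 17], [700, 102, 49]]
[347 228  28  35 620] [[405, 27, 11], [433, 51, 57], [455, 62, 74]]
[376 258  21  35 525] [[422, 128, 11], [443, 150, 71], [456, 164, 114]]
[ 376  288   93   85 3023] [[342, 253, 8], [455, 292, 53], [577, 321, 73]]
[ 260  415   54   59 2054] [[771, 252, 14], [814, 303, 25], [848, 353, 31]]
side bench z -0.0003859581146699598
[366 158  40  26 747] [[771, 245, 9], [809, 287, 21], [848, 349, 25]]
[ 196  168  106  104 3609] [[346, 24, 8], [433, 259, 52], [567, 310, 100]]
[ 324  220  129  105 6311] [[573, -204, 10], [628, -94, 14], [700, 95, 45]]
[265 285  34  34 761] [[380, -121, 9], [405, -98, 31], [435, -69, 45]]
[ 478  288   79   55 1510] [[739, -328, 9], [776, -295, 22], [847, -239,
[... 314 characters left out ...]
5   38   49 1219] [[306, -436, 10], [333, -413, 34], [361, -385, 45]]
wrist bench z 0.001495076192770145
[ 104    0   94   58 3744] [[423, 123, 13], [445, 136, 73], [456, 153, 111]]
[  331    75   154   322 41866] [[573, -192, 14], [630, -13, 16], [696, 103, 47]]
[ 112  130   92   51 4118] [[406, 29, 15], [432, 47, 63], [455, 63, 72]]
[ 118  262   77   53 1967] [[384, -98, 9], [409, -78, 32], [435, -59, 47]]
[215 339  45  35 508] [[456, -178, 8], [474, -163, 9], [494, -142, 10]]
[181 359  36  16 145] [[417, -180, 8], [432, -172, 8], [452, -165, 9]]
[545 452  13  10  86] [[821, -303, 9], [826, -296, 13], [834, -289, 15]]
[516 468  52  12 485] [[790, -321, 8], [820, -319, 16], [846, -317, 24]]
```

View pics/crop0.png

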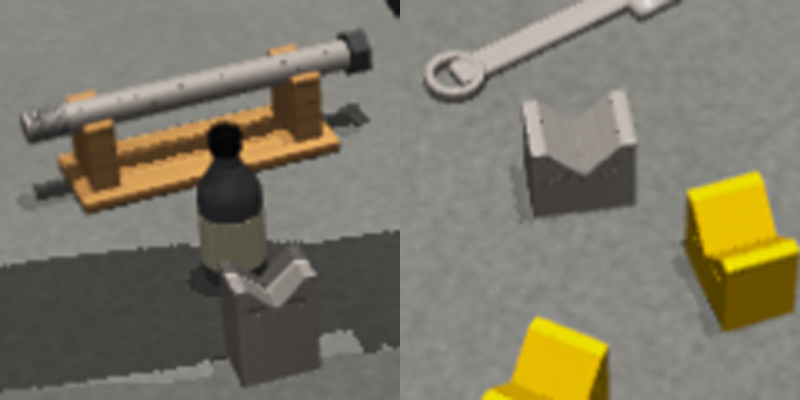

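```bash
cat >> h.py <<'E'
def rect(W,lo,hi,x0,x1,y0,y1,show=''):
    M=(W[...,2]>lo)&(W[...,2]<hi)&(W[...,0]>x0)&(W[...,0]<x1)&(W[...,1]>y0)&(W[...,1]<y1)
    M=M.astype(np.uint8)
    k,l,st,_=cv2.connectedComponentsWithStats(M)
    if k<2: print(show,'none');return
    i=1+np.argmax(st[1:,4]); Q=W[l==i]
    (c,s,a)=cv2.minAreaRect((Q[:,:2]*1000).astype(np.float32))
    print(show,'n',len(Q),'c',np.round(c,1),'size',np.round(s,1),'ang',round(a,2),'z',np.round(np.median(Q[:,2])*1000,1))
    return Q
E
python3 - <<'E'
from h import *
for n in ['wrist','scene','side']:
    W,_=cloud(n,n+'0'); print(n)
    rect(W,.009,.08,.5,.8,-.25,.15,'plate')
    rect(W,.0185,.028,.6,.68,0.0,.065,'thin')
    rect(W,.039,.06,.5,.8,-.2,.0,'thick')
    rect(W,.045,.09,.39,.47,0.0,.08,'tall')
    rect(W,.030,.09,.36,.43,-.32,-.25,'short')
    rect(W,.038,.09,.56,.62,-.32,-.27,'jack')
    Q=rect(W,.06,.08,.3,.62,.2,.36,'axle')
    Q=rect(W,.01,.08,.3,.62,.2,.36,'axle')
    if Q is not None:
        Q=Q[Q[:,2]>.055]
        for x in np.arange(.33,.6,.02):
            q=Q[abs(Q[:,0]-x)<.01]
            if len(q)>5: print(round(x,2),np.round(np.percentile(q[:,1],[3,50,97])*1000),round(q[:,2].max()*1000),end=' | ')
        print()
E
```

```text
wrist
plate n 41851 c [637.5 -47.4] size [130.4 309.9] ang 2.16 z 16.0
thin n 5311 c [635.   28.4] size [70.3 58.4] ang 1.68 z 21.7
thick n 3781 c [ 635.7 -122.6] size [61.9 61.6] ang 1.36 z 46.6
tall n 3554 c [429.7  45.8] size [35.5 51.3] ang 89.93 z 65.0
short none
jack none
axle none
axle none
scene
plate n 6707 c [637.1 -49.9] size [131.6 313.4] ang 2.17 z 17.1
thin n 683 c [635.1  30.2] size [70.2 60.2] ang 0.01 z 22.3
thick n 708 c [ 639.5 -125.1] size [70.4 64. ] ang 1.78 z 47.3
tall n 424 c [429.4  44.5] size [54.6 38.3] ang 1.32 z 63.3
short n 1 c [ 419.  -300.1] size [0. 0.] ang 0.0 z 31.0
jack n 61 c [ 592.7 -296.5] size [22.2 26.3] ang 6.55 z 44.7
axle n 1182 c [453.4 286.3] size [252.6  31.7] ang 3.28 z 68.1
axle n 2723 c [453.4 286.5] size [252.7  71.4] ang 3.18 z 58.9
0.33 [271. 282. 291.] 74 | 0.35 [270. 282. 291.] 74 | 0.37 [259. 285. 307.] 75 | 0.39 [260. 284. 306.] 75 | 0.41 [274. 285. 294.] 73 | 0.43 [275. 286. 295.] 74 | 0.45 [276. 288. 296.] 74 | 0.47 [278. 289. 298.] 74 | 0.49 [279. 290. 299.] 74 | 0.51 [268. 292. 312.] 74 | 0.53 [267. 292. 315.] 73 | 0.55 [28
[... 200 characters left out ...]
25.7] size [72.  64.6] ang 0.8 z 43.9
tall n 466 c [429.4  42.7] size [40.8 51.1] ang 89.58 z 58.6
short n 293 c [ 412.3 -282.5] size [39.  22.5] ang 78.03 z 38.8
jack n 95 c [ 591.1 -300. ] size [20.5 19.1] ang 80.58 z 42.8
axle n 596 c [455.7 288. ] size [252.3  37.2] ang 2.83 z 65.0
axle n 1520 c [455.9 281.7] size [252.7  61.5] ang 2.55 z 57.6
0.33 [267. 273. 285.] 69 | 0.35 [267. 272. 283.] 68 | 0.37 [257. 274. 303.] 70 | 0.39 [257. 276. 306.] 69 | 0.41 [272. 278. 288.] 70 | 0.43 [271. 278. 287.] 69 | 0.45 [272. 279. 290.] 69 | 0.47 [273. 281. 291.] 69 | 0.49 [274. 281. 293.] 69 | 0.51 [268. 282. 312.] 69 | 0.53 [263. 283. 313.] 70 | 0.55 [279. 285. 295.] 69 | 0.57 [276. 283. 297.] 74 |
```

```bash
python3 -m crank '[[[11.5,-30,0,0,0,0,1],[11.5,-30,0,0,0,0,1],[11.5,-30,0,0,0,0,1],[11.5,-30,0,0,0,0,1],[0,0,20,0,0,0,1],[0,0,20,0,0,0,1],[0,0,0,0,0,0,1],[0,0,0,0,0,0,1]]]'
python3 - <<'E'
from h import *
snap('wrist','w1'); W,_=cloud('wrist','w1')
rect(W,.045,.09,.39,.47,0.0,.08,'tall'); rect(W,.010,.09,.39,.47,0.0,.08,'tall')
rect(W,.065,.09,.39,.47,0.0,.08,'tallrim')
print(manip.get_obs()['eef_pos'],manip.get_obs()['q'])
E
```

```text
clock: 1.15
eef_pos: [0.4303, 0.0459, 0.1826]
tool_rot: [2.221, 2.221, 0.0]
wrist_force: [-1.0, -0.5, -0.1]
gripper_width: 0.0856
tall n 4131 c [429.6  45.7] size [50.1 35.7] ang 0.33 z 65.0
tall n 4650 c [429.6  45.7] size [50.1 35.7] ang 0.35 z 63.3
tallrim n 1031 c [411.7  45.7] size [35.4 14.5] ang 89.44 z 70.1
[0.43042676 0.04592971 0.18266624] [-8.80377608e-02  7.54094339e-02 -3.08855688e-01  1.18572262e+00
 -1.08284271e-05  1.48282076e+00]
```

View pics/w1.png

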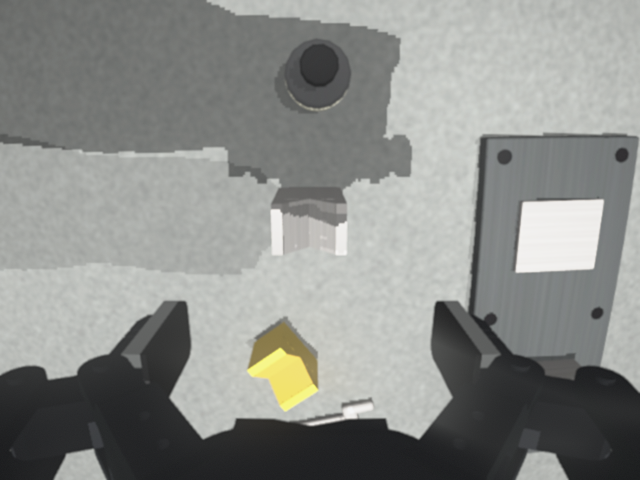

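The tall V sits at (310,225), centred between the jaws. Descend and grip.

```bash
python3 -m crank '[[[0,0,32,0,0,0,1],[0,0,32,0,0,0,1],[0,0,32,0,0,0,1],[0,0,22,0,0,0,1],[0,0,10,0,0,0,1],[0,0,0,0,0,0,1],[0,0,0,0,0,0,-1],[0,0,0,0,0,0,-1]]]'
python3 -m crank '[[[0,0,0,0,0,0,-1],[0,0,0,0,0,0,-1],[0,0,0,0,0,0,-1],[0,0,-10,0,0,0,-1],[0,0,-30,0,0,0,-1],[0,0,-30,0,0,0,-1],[0,0,0,0,0,0,-1],[0,0,0,0,0,0,-1]]]'
python3 - <<'E'
from h import *
snap('wrist','w2')
E
```

```text
clock: 2.2
eef_pos: [0.4305, 0.046, 0.0547]
tool_rot: [2.221, 2.221, 0.001]
wrist_force: [-7.9, -0.3, 6.7]
gripper_width: 0.0519
clock: 3.2
eef_pos: [0.4294, 0.0461, 0.1232]
tool_rot: [-2.221, -2.221, 0.001]
wrist_force: [-0.1, 0.4, -5.7]
gripper_width: 0.0472
```

View pics/w2.png

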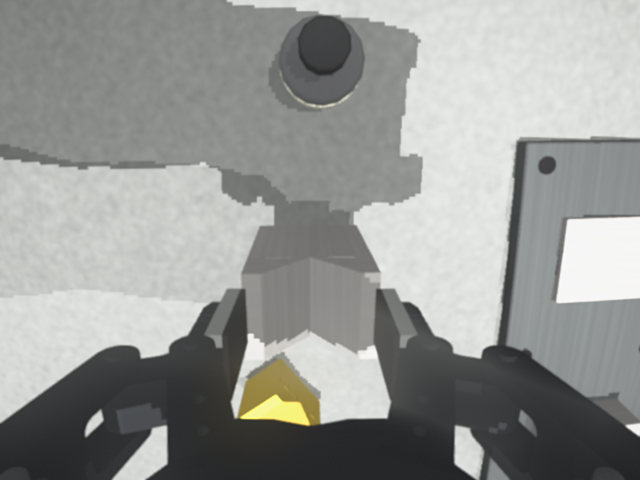

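```bash
python3 -m crank '[[[-3,25,0,0,0,0,-1],[-3,35,0,0,0,0,-1],[-3,40,0,0,0,0,-1],[-3,40,0,0,0,0,-1],[-3,35,0,0,0,0,-1],[-3.5,30.3,0,0,0,0,-1],[0,0,0,0,0,-2.1,-1],[0,0,0,0,0,0,-1]]]'
python3 - <<'E'
from h import *
snap('wrist','w3');snap('scene','s3'); W,_=cloud('wrist','w3')
o=manip.get_obs();print(o['eef_pos'],R.from_rotvec(o['tool_rot']).as_matrix().round(4))
rect(W,.009,.0185,.5,.8,-.25,.15,'plate')
rect(W,.0185,.028,.59,.69,-0.02,.075,'thin')
rect(W,.09,.16,.59,.69,-.03,.1,'tall')
rect(W,.05,.16,.60,.67,.0,.1,'tall')
E
```

```text
clock: 4.25
eef_pos: [0.6342, 0.0276, 0.1224]
tool_rot: [-2.178, -2.26, 0.003]
wrist_force: [-0.9, -0.1, -5.5]
gripper_width: 0.047
[0.6342572  0.02766824 0.12342599] [[-3.640e-02  9.993e-01 -1.500e-03]
 [ 9.993e-01  3.640e-02  2.000e-04]
 [ 2.000e-04 -1.500e-03 -1.000e+00]]
plate n 24776 c [634.1  42.5] size [130.8 129.8] ang 2.21 z 15.8
thin n 4308 c [634.1  40.2] size [70.2 34.4] ang 1.94 z 21.8
tall n 17666 c [634.9  27.5] size [74.7 36.2] ang 2.56 z 132.6
tall n 18553 c [635.4  27.5] size [70.  36.2] ang 2.56 z 131.2
```

View pics/w3.png

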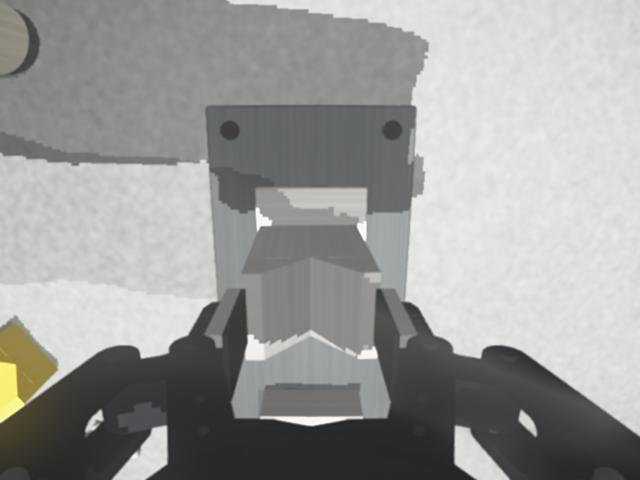

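```bash
python3 -m crank '[[[0,0,15,0,0,0,-1],[0,0,15,0,0,0,-1],[0,0,10,0,0,0,-1],[0,0,4,0,0,0,-1],[0,0,2,0,0,0,-1],[0,0,1,0,0,0,-1],[0,0,0,0,0,0,-1],[0,0,0,0,0,0,-1]]]'
```

```text
clock: 5.35
eef_pos: [0.6355, 0.0275, 0.0773]
tool_rot: [2.18, 2.261, 0.001]
wrist_force: [-0.8, 0.4, -4.7]
gripper_width: 0.0467
```

```bash
python3 -m crank '[[[0,0,0.5,0,0,0,-1],[0,0,0.5,0,0,0,-1],[0,0,0.5,0,0,0,-1],[0,0,0.5,0,0,0,-1],[0,0,0,0,0,0,-1],[0,0,0,0,0,0,-1],[0,0,0,0,0,0,-1],[0,0,0,0,0,0,-1]]]'
```

```text
clock: 6.35
eef_pos: [0.6354, 0.0275, 0.0764]
tool_rot: [2.18, 2.261, 0.001]
wrist_force: [-4.6, 0.2, 8.0]
gripper_width: 0.0471
```

Contact (+8 N). Release, retreat upwards, look.

```bash
python3 -m crank '[[[0,0,0,0,0,0,0],[0,0,0,0,0,0,1],[0,0,0,0,0,0,1],[0,0,0,0,0,0,1],[0,0,-30,0,0,0,1],[0,0,-45,0,0,0,1],[0,0,-45,0,0,0,1],[0,0,0,0,0,0,1]]]'
python3 - <<'E'
from h import *
snap('wrist','w4'); W,_=cloud('wrist','w4')
o=manip.get_obs();print(o['eef_pos'])
rect(W,.009,.0185,.5,.8,-.25,.15,'plate')
rect(W,.009,.03,.5,.8,-.25,.15,'plate')
rect(W,.0185,.028,.59,.69,-0.02,.075,'thin')
rect(W,.07,.16,.59,.69,-.03,.1,'tall')
E
```

```text
clock: 7.35
eef_pos: [0.6369, 0.0274, 0.1988]
tool_rot: [2.177, 2.258, 0.007]
wrist_force: [0.8, 0.0, -0.2]
gripper_width: 0.0855
[0.63605852 0.02745301 0.19644174]
plate n 33329 c [637.1 -42.4] size [131.  299.5] ang 2.1 z 15.8
plate n 35936 c [637.1 -42.4] size [131.  299.5] ang 2.1 z 15.8
thin n 2024 c [634.6  27.2] size [70.4 60.4] ang 2.22 z 21.8
tall n 4194 c [634.6  27.3] size [50.3 35.6] ang 2.19 z 86.2
```

View pics/w4.png

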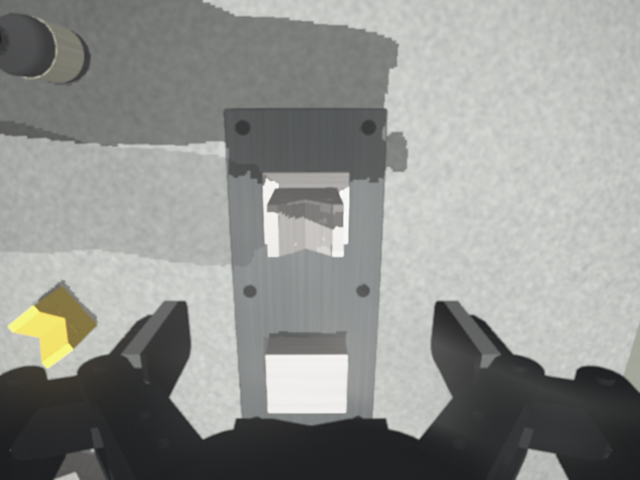

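Tall V at (308,222) stands squarely on the thin pad: centres agree within 0.2 mm, yaw the same. Next the short V.

```bash
python3 -m crank '[[[-37.6,-31.3,0,0,0,0,1],[-37.6,-31.3,0,0,0,0,1],[-37.6,-31.3,0,0,0,0,1],[-37.6,-31.3,0,0,0,0,1],[-37.6,-31.3,0,0,0,0,1],[-37.6,-31.3,0,0,0,0,1],[-37.6,-31.3,0,0,0,0,1],[-37.6,-31.3,0,0,0,0,1]]]'
python3 -m crank '[[[0,0,0,0,0,0,1],[0,0,0,0,0,0,1],[0,0,0,0,0,0,1],[0,0,0,0,0,0,1],[0,0,0,0,0,0,1],[0,0,0,0,0,0,1],[0,0,0,0,0,0,1],[0,0,0,0,0,0,1]]]'
python3 - <<'E'
from h import *
snap('wrist','w5'); W,_=cloud('wrist','w5')
o=manip.get_obs();print(o['eef_pos'],o['q'])
rect(W,.02,.06,.35,.45,-.34,-.23,'short')
rect(W,.01,.06,.35,.45,-.34,-.23,'short')
rect(W,.038,.06,.35,.45,-.34,-.23,'short')
E
```

```text
clock: 8.4
eef_pos: [0.3946, -0.283, 0.1937]
tool_rot: [-2.179, -2.261, -0.0]
wrist_force: [1.0, -0.9, -0.0]
gripper_width: 0.0855
clock: 9.4
eef_pos: [0.3961, -0.2823, 0.195]
tool_rot: [2.18, 2.262, -0.0]
wrist_force: [0.2, 0.5, -0.1]
gripper_width: 0.0851
[ 0.39608956 -0.28230145  0.19499318] [-7.91965713e-01  1.60521288e-01 -1.76285483e-01  1.23395421e+00
  2.96230240e-05  7.42247759e-01]
short n 3219 c [ 398.5 -276. ] size [35.5 50. ] ang 77.7 z 40.0
short n 3315 c [ 398.5 -276. ] size [35.5 50. ] ang 77.7 z 39.6
short n 956 c [ 415.2 -279.7] size [35.4 15.9] ang 77.67 z 44.7
```

View pics/w5.png

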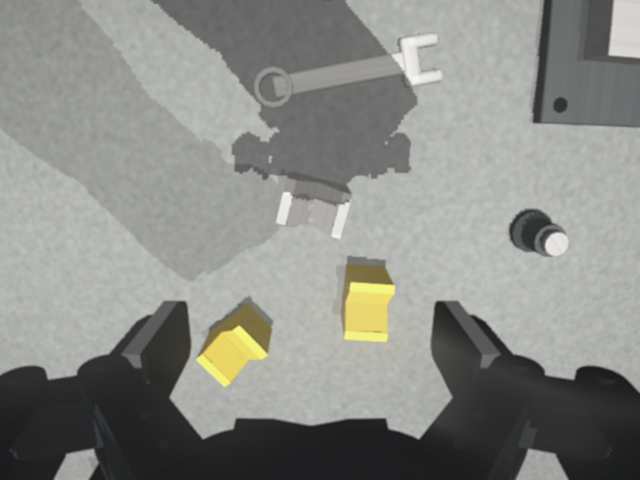

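```bash
python3 -m crank '[[[6.2,2.6,20,0,0,0,1],[0,0,30,0,0,7.2,1],[0,0,30,0,0,7.2,1],[0,0,30,0,0,0,1],[0,0,28,0,0,0,1],[0,0,15,0,0,0,1],[0,0,7,0,0,0,1],[0,0,0,0,0,0,1]]]'
python3 -m crank '[[[0,0,0,0,0,0,-1],[0,0,0,0,0,0,-1],[0,0,0,0,0,0,-1],[0,0,0,0,0,0,-1],[0,0,0,0,0,0,-1],[0,0,0,0,0,0,-1],[0,0,-10,0,0,0,-1],[0,0,-20,0,0,0,-1]]]'
python3 -m crank '[[[0,0,-30,0,0,0,-1],[0,0,-30,0,0,-7.2,-1],[0,0,-10,0,0,-7.2,-1],[0,0,0,0,0,0,-1],[0,0,0,0,0,0,-1],[0,0,0,0,0,0,-1],[0,0,0,0,0,0,-1],[0,0,0,0,0,0,-1]]]'
python3 - <<'E'
from h import *
o=manip.get_obs();print(o['eef_pos'],R.from_rotvec(o['tool_rot']).as_matrix()[:,:2].round(4))
p=o['eef_pos']*1000;m=R.from_rotvec(o['tool_rot']).as_matrix()
print(m.T@(np.array([640.2,-122.7,p[2]])-p))
E
```

```text
clock: 10.45
eef_pos: [0.3984, -0.276, 0.0349]
tool_rot: [-2.446, -1.97, 0.0]
wrist_force: [0.2, 0.1, 0.4]
gripper_width: 0.0854
clock: 11.45
eef_pos: [0.3981, -0.2757, 0.0653]
tool_rot: [-2.446, -1.97, 0.0]
wrist_force: [1.1, -0.3, -0.1]
gripper_width: 0.0001
clock: 12.45
eef_pos: [0.3984, -0.2759, 0.1347]
tool_rot: [-2.18, -2.261, 0.0]
wrist_force: [0.3, 0.2, -0.2]
gripper_width: 0.0
[ 0.39838327 -0.27592491  0.13474248] [[-3.630e-02  9.993e-01]
 [ 9.993e-01  3.630e-02]
 [ 4.000e-04 -4.000e-04]]
[ 1.44348176e+02  2.47218137e+02 -3.52208970e-02]
```

The gripper shut on nothing, so I look before moving again.

Run:
```python
from h import *
snap('wrist','w6'); snap('side','sd6')
im=cv2.imread('pics/w6.png'); s=cv2.imread('pics/sd6.png')
cv2.imwrite('pics/c6.png',np.hstack([cv2.resize(im,(400,300)),cv2.resize(s[220:460,180:500],(400,300))]))
```

```text
(no output)
```

View pics/c6.png

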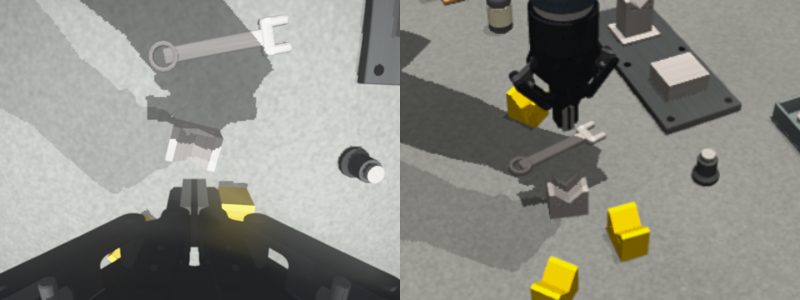

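Run:
```python
from h import *
W,_=cloud('wrist','w6'); print(np.load('pics/w6.npz')['p'])
rect(W,.01,.06,.35,.45,-.31,-.23,'short'); rect(W,.02,.06,.35,.45,-.29,-.23,'short')
W,_=cloud('side','sd6');rect(W,.01,.06,.35,.45,-.34,-.23,'short')
W,_=cloud('side','side0');rect(W,.01,.06,.35,.45,-.34,-.23,'short')
W,im=cloud('wrist','w5')
for uv in [(316,205),(312,220),(310,185),(345,205)]: print(uv,W[uv[1],uv[0]].round(4))
W,im=cloud('wrist','w6')
for uv in [(380,300),(312,280)]: print(uv,W[uv[1],uv[0]].round(4))
```

```text
[ 0.39838327 -0.27592491  0.13474248]
short n 5061 c [ 398.6 -275.9] size [35.7 50.2] ang 77.74 z 39.4
short n 4435 c [ 398.7 -275.9] size [35.7 50.2] ang 77.84 z 39.8
short n 899 c [ 398.3 -278.5] size [39.8 51.1] ang 78.62 z 33.3
short n 904 c [ 398.2 -279.3] size [39.9 51.2] ang 76.15 z 33.2
(316, 205) [ 0.4006 -0.2766  0.0294]
(312, 220) [ 0.3979 -0.2887  0.03  ]
(310, 185) [ 0.3953 -0.2601  0.0352]
(345, 205) [ 0.422  -0.2726  0.0452]
(380, 300) [ 0.4535 -0.3346  0.0023]
(312, 280) [ 0.4015 -0.3205  0.0015]
```

The block has not moved (398.6, -275.9) and the TCP was centred on it. Retry slower and check the opening before lifting.

```bash
python3 -m crank '[[[0,0,0,0,0,7.2,1],[0,0,0,0,0,7.2,1],[0,0,0,0,0,0,1],[0,0,0,0,0,0,1],[0,0,0,0,0,0,1],[0,0,25,0,0,0,1],[0,0,25,0,0,0,1],[0,0,25,0,0,0,1]]]'
python3 -m crank '[[[0,0,15,0,0,0,1],[0,0,10,0,0,0,1],[0,0,3.5,0,0,0,1],[0,0,0,0,0,0,1],[0,0,0,0,0,0,1],[0,0,0,0,0,0,-1],[0,0,0,0,0,0,-1],[0,0,0,0,0,0,-1]]]'
python3 - <<'E'
from h import *
snap('wrist','w7')
snap('side','sd7')
im=cv2.imread('pics/w7.png'); s=cv2.imread('pics/sd7.png')
cv2.imwrite('pics/c7.png',np.hstack([cv2.resize(im,(400,300)),cv2.resize(s[280:460,240:480],(400,300))]))
E
```

```text
clock: 13.55
eef_pos: [0.3985, -0.276, 0.0593]
tool_rot: [2.445, 1.972, 0.0]
wrist_force: [0.4, -0.1, -0.5]
gripper_width: 0.0854
clock: 14.55
eef_pos: [0.3984, -0.2761, 0.0324]
tool_rot: [2.446, 1.97, -0.0]
wrist_force: [-4.5, 3.1, 14.4]
gripper_width: 0.0453
```

View pics/c7.png

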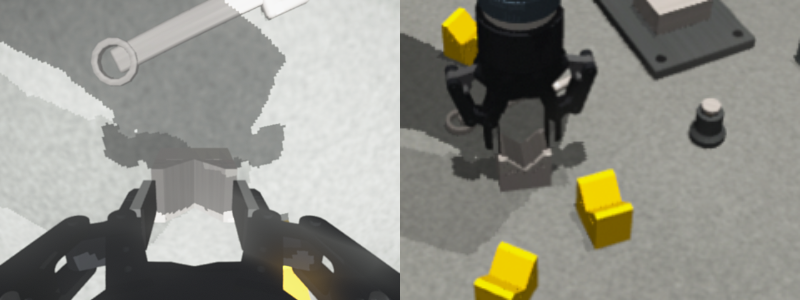

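```bash
python3 -m crank '[[[0,0,0,0,0,0,-1],[0,0,0,0,0,0,-1],[0,0,0,0,0,0,-1],[0,0,0,0,0,0,-1],[0,0,-1,0,0,0,-1],[0,0,-2,0,0,0,-1],[0,0,-3,0,0,0,-1],[0,0,0,0,0,0,-1]]]'
```

```text
clock: 15.65
eef_pos: [0.3988, -0.2764, 0.0379]
tool_rot: [2.446, 1.97, 0.0]
wrist_force: [2.7, -0.9, 6.0]
gripper_width: 0.0059
```

Run:
```python
from h import *
snap('wrist','w8')
snap('side','sd8')
im=cv2.imread('pics/w8.png'); s=cv2.imread('pics/sd8.png')
cv2.imwrite('pics/c8.png',np.hstack([cv2.resize(im,(400,300)),cv2.resize(s[300:420,260:420],(400,300))]))
W,_=cloud('side','sd8');rect(W,.01,.06,.35,.45,-.34,-.23,'short')
```

```text
short n 908 c [ 384.3 -276.2] size [40.1 61.9] ang 76.99 z 35.4
```

View pics/c8.png

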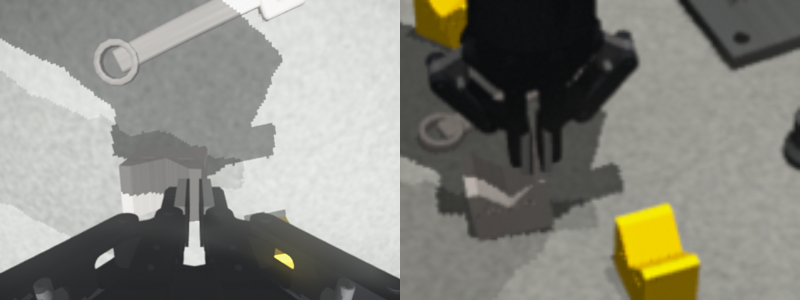

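Run:
```python
from h import *
for f in ['sd7','sd8']:
    W,im=cloud('side',f); print(f)
    for v in range(330,400,4):
        print(v,' '.join('%d,%d,%d'%tuple(np.nan_to_num(W[v,u]*1000)) if np.isfinite(W[v,u,0]) else '-' for u in range(290,340,6)))
s=cv2.imread('pics/sd7.png')[300:400,270:370];s2=cv2.imread('pics/sd8.png')[300:400,270:370]
cv2.imwrite('pics/c9.png',cv2.resize(np.hstack([s,s2]),(800,400)))
```

```text
sd7
330 362,-280,139 371,-283,139 377,-292,144 385,-296,145 397,-288,133 403,-297,140 412,-299,138 424,-293,128 482,-181,6
334 402,-150,-2 370,-283,130 376,-293,137 385,-294,135 397,-288,126 406,-289,123 412,-298,129 429,-281,107 481,-183,-1
338 399,-159,-3 373,-273,112 377,-289,125 388,-286,118 396,-290,119 405,-290,116 412,-299,121 421,-299,118 439,-281,95
342 367,-260,93 368,-288,119 377,-290,118 423,-184,1 435,-184,-2 444,-189,-2 413,-296,110 421,-300,111 435,-290,96
346 364,-271,96 368,-289,111 377,-289,108 421,-190,-2 432,-192,-4 442,-196,-4 450,-202,-1 423,-294,95 435,-291,88
350 362,-275,92 369,-283,96 - 417,-201,0 428,-202,-3 437,-208,0 445,-215,2 423,-296,89 466,-219,-1
354 362,-275,83 369,-282,87 404,-207,1 414,-209,-1 424,-211,-3 433,-219,0 443,-222,0 424,-294,77 462,-229,0
358 362,-272,71 369,-281,77 401,-216,0 410,-219,0 420,-222,0 429,-227,0 424,-268,43 424,-293,67 458,-239,0
362 364,-266,56 369,-279,66 385,-261,42 407,-228,0 417,-230,-1 413,-268,38 420,-277,44 424,-293,58 455,-245,-1
366 376,-223,-2 368,-281,60 382,-270,42 394,-265,33 404,-264,28 411,-274,35 417,-284,
[... 2225 characters left out ...]
60,0 426,-262,-2 435,-267,-1 445,-270,-1
378 356,-287,43 366,-285,36 378,-281,27 384,-293,37 393,-294,35 413,-268,0 423,-271,-1 432,-275,-2 441,-278,-2
382 356,-287,33 365,-289,32 375,-289,28 383,-293,29 393,-294,25 401,-299,27 420,-279,-2 428,-283,-1 438,-285,-3
386 355,-286,23 364,-289,22 373,-292,22 383,-293,18 392,-296,18 402,-297,15 416,-287,-1 425,-291,-1 434,-296,0
390 355,-285,13 365,-287,10 374,-289,9 382,-295,11 393,-293,4 403,-293,0 413,-296,0 422,-298,-2 432,-302,-2
394 356,-282,-1 364,-287,0 374,-287,-3 383,-292,-2 392,-296,-1 401,-299,-2 410,-303,-1 419,-307,-1 427,-312,0
398 353,-289,-2 362,-293,-1 371,-297,0 380,-301,0 389,-304,-1 398,-308,0 406,-313,0 416,-313,-3 425,-317,-2
```

View pics/c9.png

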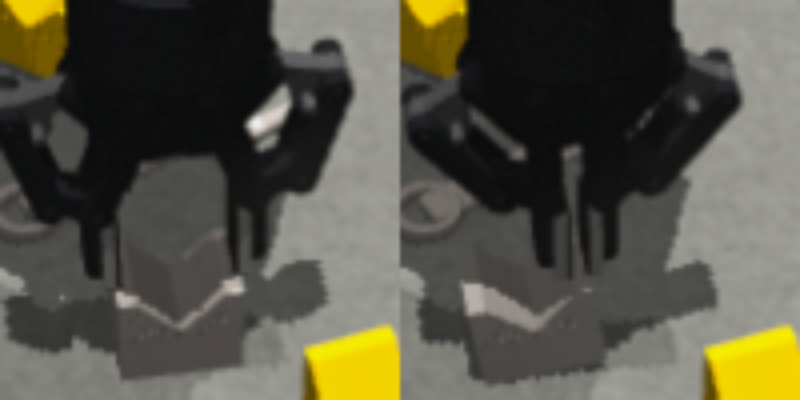

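The side depth shows the fingertips at z≈45–50 mm while the TCP reads 32 mm. The tips are in fact about 25 mm shorter than stated, so the jaws only caught the block's upper rim and slid off. Grip about 28 mm lower from now on. Lift and re-measure.

```bash
python3 -m crank '[[[0,0,-20,0,0,0,-1],[0,0,-40,0,0,0,-1],[0,0,-40,0,0,0,-1],[0,0,-30,0,0,0,1],[0,0,0,0,0,0,1],[0,0,0,0,0,0,1],[0,0,0,0,0,0,1],[0,0,0,0,0,0,1]]]'
python3 - <<'E'
from h import *
snap('wrist','w9'); W,_=cloud('wrist','w9')
o=manip.get_obs();print(o['eef_pos'],R.from_rotvec(o['tool_rot']).as_matrix()[:,:2].round(4))
rect(W,.02,.06,.33,.45,-.34,-.23,'short')
Q=rect(W,.01,.06,.33,.45,-.34,-.23,'short')
c=cv2.minAreaRect((Q[:,:2]*1000).astype(np.float32))[0]
p=o['eef_pos']*1000;m=R.from_rotvec(o['tool_rot']).as_matrix()
print(m.T@(np.array([c[0],c[1],p[2]])-p))
E
```

```text
clock: 16.75
eef_pos: [0.3982, -0.2757, 0.1667]
tool_rot: [-2.445, -1.97, 0.0]
wrist_force: [0.8, 0.0, 0.4]
gripper_width: 0.0856
[ 0.39824553 -0.27578332  0.16684401] [[ 2.13e-01  9.77e-01]
 [ 9.77e-01 -2.13e-01]
 [ 6.00e-04 -1.10e-03]]
short n 3848 c [ 399.  -279.1] size [35.8 50.1] ang 82.05 z 39.8
short n 4007 c [ 399.  -279.1] size [35.8 50.1] ang 82.05 z 39.3
[-3.06176558  1.40779759 -0.00345878]
```

View pics/w9.png

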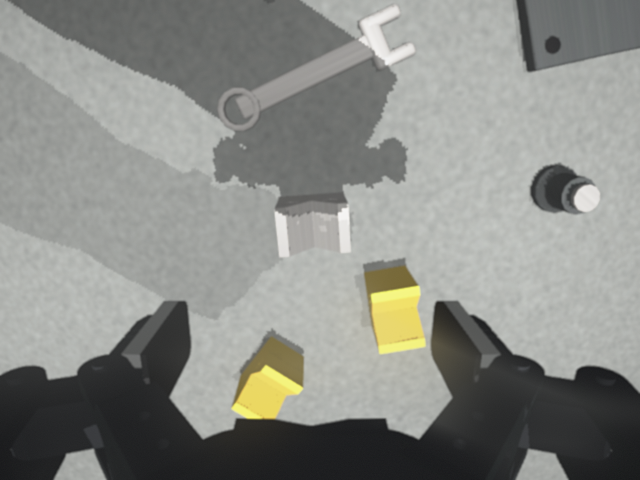

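Block at (314,225), yaw now -8°. Re-aim.

```bash
python3 -m crank '[[[-3.1,1.4,20,0,0,0,1],[0,0,30,0,0,-4.3,1],[0,0,35,0,0,0,1],[0,0,30,0,0,0,1],[0,0,20,0,0,0,1],[0,0,10,0,0,0,1],[0,0,5,0,0,0,1],[0,0,0,0,0,0,1]]]'
python3 -m crank '[[[0,0,5,0,0,0,1],[0,0,5,0,0,0,1],[0,0,0,0,0,0,1],[0,0,0,0,0,0,-1],[0,0,0,0,0,0,-1],[0,0,0,0,0,0,-1],[0,0,0,0,0,0,-1],[0,0,0,0,0,0,-1]]]'
python3 -m crank '[[[0,0,-1,0,0,0,-1],[0,0,-2,0,0,0,-1],[0,0,-4,0,0,0,-1],[0,0,-10,0,0,0,-1],[0,0,0,0,0,0,-1],[0,0,0,0,0,0,-1],[0,0,0,0,0,0,-1],[0,0,0,0,0,0,-1]]]'
```

```text
clock: 17.8
eef_pos: [0.3993, -0.2794, 0.0177]
tool_rot: [2.371, 2.061, -0.0]
wrist_force: [-0.0, 0.9, 0.1]
gripper_width: 0.0854
clock: 18.8
eef_pos: [0.3992, -0.2795, 0.0079]
tool_rot: [2.371, 2.061, -0.0]
wrist_force: [-1.4, 0.7, 5.2]
gripper_width: 0.0491
clock: 19.8
eef_pos: [0.3991, -0.2792, 0.0243]
tool_rot: [-2.371, -2.061, 0.0]
wrist_force: [0.5, -0.4, -3.7]
gripper_width: 0.0491
```

```bash
python3 -m crank '[[[0,0,-20,0,0,0,-1],[0,0,-35,0,0,-5,-1],[0,0,-35,0,0,-5,-1],[0,0,-15,0,0,0,-1],[0,0,0,0,0,0,-1],[0,0,0,0,0,0,-1],[0,0,0,0,0,0,-1],[0,0,0,0,0,0,-1]]]'
cat > to.py <<'E'
import sys
from h import *
o=manip.get_obs();p=o['eef_pos']*1000;m=R.from_rotvec(o['tool_rot']).as_matrix()
print(p.round(1),'yaw tool x',np.degrees(np.arctan2(m[1,0],m[0,0])).round(2))
print('tool shift',(m.T@(np.array([float(sys.argv[1]),float(sys.argv[2]),p[2]])-p)).round(1))
E
python3 to.py 640.2 -122.7
```

```text
clock: 20.8
eef_pos: [0.399, -0.2791, 0.1288]
tool_rot: [-2.182, -2.259, -0.0]
wrist_force: [-0.7, -0.4, -3.6]
gripper_width: 0.0492
[ 399.  -279.1  128.8] yaw tool x 92.0
tool shift [ 1.479e+02  2.465e+02 -1.000e-01]
```

```bash
python3 -m crank '[[[13,21,0,0,0,0,-1],[22,37,0,0,0,0,-1],[26,43.5,0,0,0,0,-1],[27,45,0,0,0,0,-1],[24,40,0,0,0,0,-1],[20,34,0,0,0,0,-1],[11,18,0,0,0,0,-1],[4.9,8,0,0,0,0,-1]]]'
python3 -m crank '[[[0,0,15,0,0,0,-1],[0,0,10,0,0,0,-1],[0,0,0,0,0,0,-1],[0,0,0,0,0,0,-1],[0,0,0,0,0,0,-1],[0,0,0,0,0,0,-1],[0,0,0,0,0,0,-1],[0,0,0,0,0,0,-1]]]'
python3 to.py 640.2 -122.7
python3 - <<'E'
from h import *
snap('wrist','w10'); W,_=cloud('wrist','w10')
rect(W,.038,.05,.59,.70,-.2,-.075,'thick')
rect(W,.085,.125,.615,.668,-.17,-.075,'short')
rect(W,.009,.0185,.5,.8,-.25,.15,'plate')
rect(W,.07,.16,.59,.69,-.0,.1,'tall')
E
```

```text
clock: 21.8
eef_pos: [0.6409, -0.122, 0.1285]
tool_rot: [-2.18, -2.26, 0.001]
wrist_force: [0.1, 0.3, -4.7]
gripper_width: 0.0493
clock: 22.8
eef_pos: [0.6404, -0.1229, 0.1046]
tool_rot: [2.182, 2.26, 0.0]
wrist_force: [-0.2, -0.9, -3.7]
gripper_width: 0.0488
[ 640.4 -122.9  104.6] yaw tool x 92.0
tool shift [ 0.2 -0.2 -0. ]
thick n 7377 c [ 639.8 -108.7] size [70.4 32.6] ang 2.48 z 46.8
short n 3471 c [ 640.6 -114.7] size [50.3 20.7] ang 1.78 z 113.8
plate n 47465 c [638.7 -76.5] size [130.8 177.3] ang 2.16 z 15.8
tall none
```

View pics/w10.png

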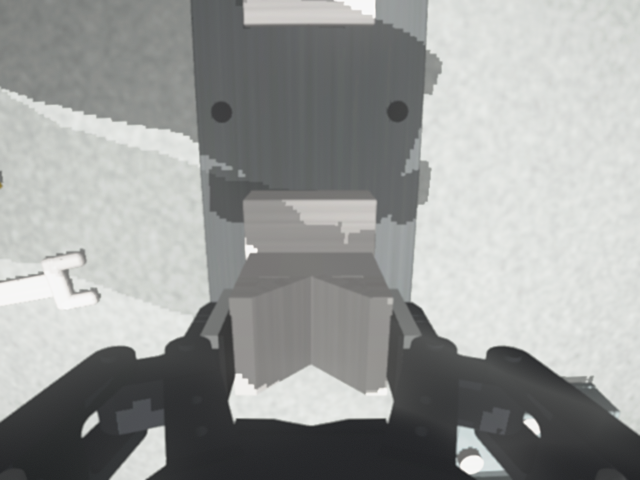

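Held short V at (310,330) is in line with the thick pad (310,222); offsets <0.5 mm. Lower.

```bash
python3 -m crank '[[[0,0,15,0,0,0,-1],[0,0,15,0,0,0,-1],[0,0,10,0,0,0,-1],[0,0,6,0,0,0,-1],[0,0,3,0,0,0,-1],[0,0,0.5,0,0,0,-1],[0,0,0,0,0,0,-1],[0,0,0,0,0,0,-1]]]'
python3 -m crank '[[[0,0,0.5,0,0,0,-1],[0,0,0.5,0,0,0,-1],[0,0,0.5,0,0,0,-1],[0,0,0,0,0,0,-1],[0,0,0,0,0,0,-1],[0,0,0,0,0,0,-1],[0,0,0,0,0,0,-1],[0,0,0,0,0,0,-1]]]'
```

```text
clock: 23.85
eef_pos: [0.6405, -0.1229, 0.0553]
tool_rot: [2.182, 2.259, 0.0]
wrist_force: [-0.4, 0.5, -4.2]
gripper_width: 0.0494
clock: 24.85
eef_pos: [0.6404, -0.1229, 0.0539]
tool_rot: [2.182, 2.26, 0.0]
wrist_force: [-3.6, 0.0, 5.9]
gripper_width: 0.0489
```

```bash
python3 -m crank '[[[0,0,0,0,0,0,0],[0,0,0,0,0,0,1],[0,0,0,0,0,0,1],[0,0,0,0,0,0,1],[0,0,-30,0,0,0,1],[0,0,-50,0,0,0,1],[0,0,-60,0,0,0,1],[0,0,0,0,0,0,1]]]'
python3 - <<'E'
from h import *
snap('wrist','w11'); W,_=cloud('wrist','w11')
rect(W,.009,.0185,.5,.8,-.25,.15,'plate')
rect(W,.038,.05,.59,.70,-.2,-.075,'thick')
rect(W,.06,.125,.59,.7,-.17,-.075,'short')
rect(W,.0185,.028,.59,.69,-0.02,.075,'thin')
rect(W,.06,.16,.59,.69,-.0,.1,'tall')
snap('scene','s11');W,_=cloud('scene','s11');
rect(W,.035,.06,.55,.65,-.33,-.25,'jack')
W,_=cloud('wrist','w5');rect(W,.042,.06,.55,.65,-.33,-.25,'jack cap')
rect(W,.01,.06,.55,.65,-.33,-.25,'jack')
W,_=cloud('wrist','w9');rect(W,.042,.06,.55,.65,-.33,-.25,'jack cap')
rect(W,.01,.06,.55,.65,-.33,-.25,'jack')
E
python3 to.py 592 -300
```

```text
clock: 25.85
eef_pos: [0.6423, -0.1235, 0.1988]
tool_rot: [2.177, 2.254, 0.006]
wrist_force: [0.2, -0.2, 0.2]
gripper_width: 0.0856
plate n 34573 c [638.9 -83.6] size [131.  238.5] ang 2.11 z 15.8
thick n 2690 c [ 640.3 -122.5] size [70.1 60. ] ang 2.14 z 46.8
short n 4370 c [ 640.9 -122.8] size [50.2 35.8] ang 2.21 z 85.5
thin n 2387 c [635.   15.3] size [70.9 36.5] ang 2.04 z 21.8
tall n 1773 c [635.   14.4] size [50.3 10.3] ang 2.31 z 80.2
jack n 1 c [ 602.6 -296.3] size [0. 0.] ang 0.0 z 37.0
jack cap n 475 c [ 591.8 -296.6] size [19.5 19.1] ang 41.72 z 45.3
jack n 1679 c [ 588.4 -295.2] size [34.9 27.9] ang 64.61 z 35.4
jack cap n 620 c [ 592.1 -296.9] size [19.6 19.9] ang 88.25 z 45.5
jack n 2182 c [ 588.5 -294.5] size [35.6 28.2] ang 61.83 z 35.5
[ 640.5 -123.   193.7] yaw tool x 92.0
tool shift [-175.2  -54.7    0. ]
```

View pics/w11.png

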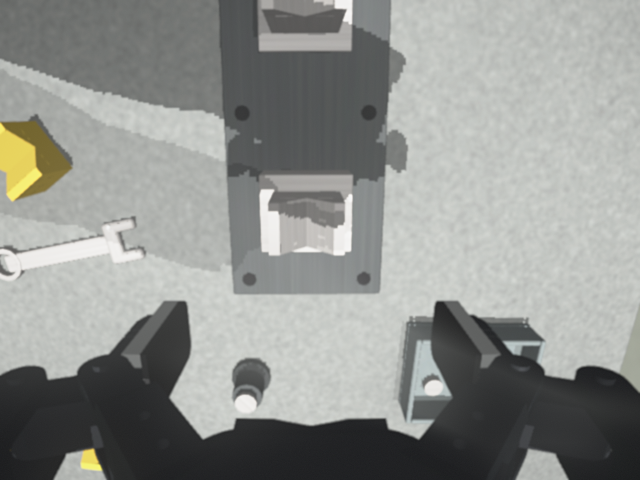

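Short V at (306,222) is centred on the thick pad. Now the jack, at wrist (246,385).

```bash
python3 -m crank '[[[-22,-7,0,0,0,0,1],[-36,-11,0,0,0,0,1],[-40,-13,0,0,0,0,1],[-36,-12,0,0,0,0,1],[-25,-8,0,0,0,0,1],[-13,-3.6,0,0,0,0,1],[0,0,0,0,0,0,1],[0,0,0,0,0,0,1]]]'
python3 - <<'E'
from h import *
snap('wrist','w12'); W,_=cloud('wrist','w12')
rect(W,.042,.06,.55,.65,-.33,-.25,'jack cap')
rect(W,.01,.06,.55,.65,-.33,-.25,'jack')
rect(W,.0095,.036,.55,.65,-.33,-.25,'jack')
E
python3 to.py 592 -296.8
```

```text
clock: 26.95
eef_pos: [0.5919, -0.296, 0.1932]
tool_rot: [-2.181, -2.26, -0.0]
wrist_force: [0.2, -0.5, 0.3]
gripper_width: 0.0854
jack cap n 533 c [ 592.3 -296.7] size [18.8 18.9] ang 2.57 z 45.8
jack n 1470 c [ 591.2 -295. ] size [35.6 31.3] ang 15.47 z 36.8
jack n 563 c [ 592.1 -292.6] size [35.9 27.9] ang 1.66 z 12.5
[ 592.  -295.8  193.4] yaw tool x 92.06
tool shift [-1.  -0.1 -0. ]
```

View pics/w12.png

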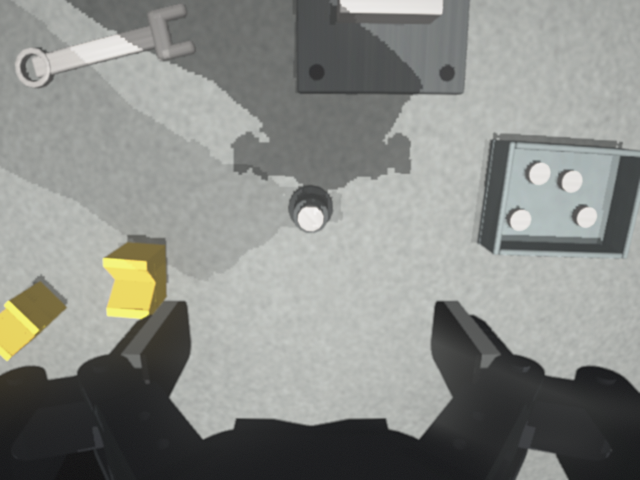

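```bash
python3 -m crank '[[[-0.9,0.2,20,0,0,0,1],[0,0,35,0,0,0,1],[0,0,40,0,0,0,1],[0,0,35,0,0,0,1],[0,0,28,0,0,0,1],[0,0,16,0,0,0,1],[0,0,6,0,0,0,1],[0,0,2,0,0,0,1]]]'
python3 -m crank '[[[0,0,0,0,0,0,1],[0,0,0,0,0,0,1],[0,0,0,0,0,0,-1],[0,0,0,0,0,0,-1],[0,0,0,0,0,0,-1],[0,0,0,0,0,0,-1],[0,0,0,0,0,0,-1],[0,0,0,0,0,0,-1]]]'
python3 - <<'E'
from h import *
snap('side','sd13')
s=cv2.imread('pics/sd13.png')[290:410,360:520]
cv2.imwrite('pics/c13.png',cv2.resize(s,(800,600)))
E
```

```text
clock: 28.0
eef_pos: [0.5925, -0.2976, 0.012]
tool_rot: [2.181, 2.26, 0.0]
wrist_force: [0.4, -0.4, 1.0]
gripper_width: 0.0857
clock: 29.0
eef_pos: [0.5921, -0.2977, 0.0118]
tool_rot: [2.182, 2.259, 0.0]
wrist_force: [-0.3, -0.5, 6.2]
gripper_width: 0.0247
```

View pics/c13.png

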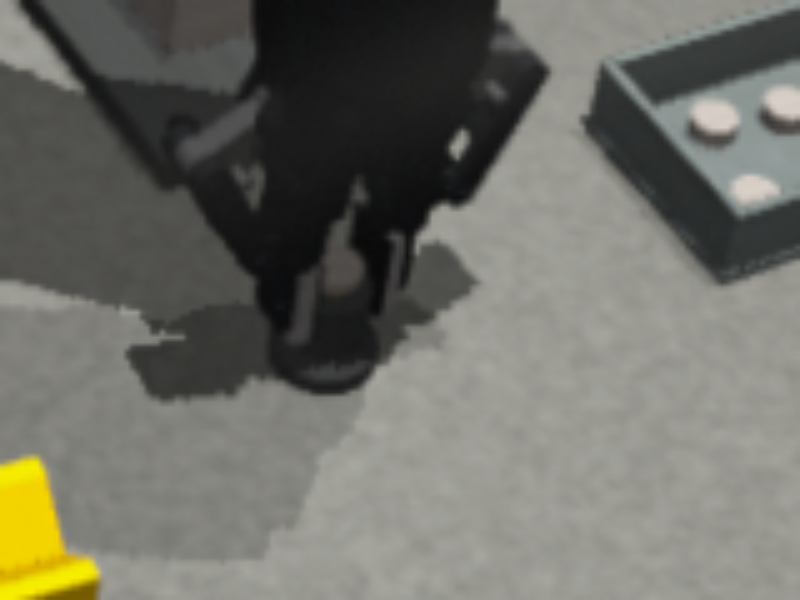

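```bash
python3 -m crank '[[[0,0,-2,0,0,0,-1],[0,0,-10,0,0,0,-1],[0,0,-30,0,0,0,-1],[0,0,-40,0,0,0,-1],[0,0,-40,0,0,0,-1],[0,0,-20,0,0,0,-1],[0,0,0,0,0,0,-1],[0,0,0,0,0,0,-1]]]'
python3 to.py 637.4 -47.7
python3 - <<'E'
from h import *
snap('wrist','w14'); W,_=cloud('wrist','w14')
z=manip.get_obs()['eef_pos'][2]
rect(W,z+.028,z+.038,.57,.61,-.33,-.25,'jack cap')
E
```

```text
clock: 30.05
eef_pos: [0.5916, -0.2973, 0.1524]
tool_rot: [-2.181, -2.259, 0.0]
wrist_force: [-0.1, -0.2, -1.5]
gripper_width: 0.0252
[ 591.6 -297.3  152.4] yaw tool x 92.0
tool shift [2.479e+02 5.450e+01 2.000e-01]
jack cap n 2812 c [ 592.3 -296.4] size [20.2 19.5] ang 86.64 z 186.1
```

View pics/w14.png

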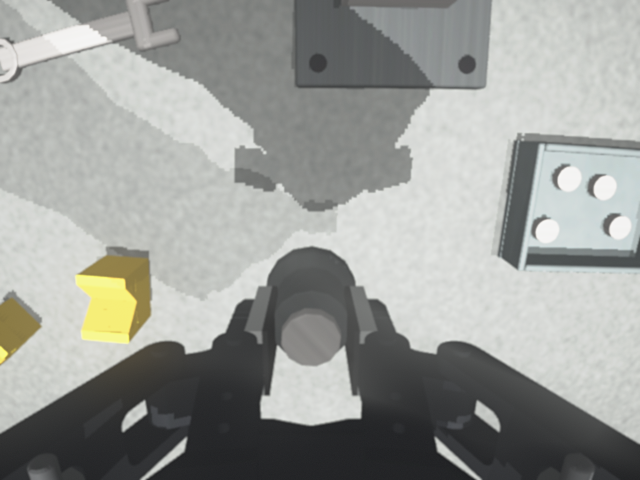

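```bash
python3 -m crank '[[[18,4,0,0,0,0,-1],[34,7.4,0,0,0,0,-1],[42,9.2,0,0,0,0,-1],[44,9.6,0,0,0,0,-1],[42,9.2,0,0,0,0,-1],[36,7.8,0,0,0,0,-1],[22,4.8,0,0,0,0,-1],[9,1.9,0,0,0,0,-1]]]'
python3 -m crank '[[[0,0,0,0,0,0,-1],[0,0,0,0,0,0,-1],[0,0,0,0,0,0,-1],[0,0,20,0,0,0,-1],[0,0,20,0,0,0,-1],[0,0,20,0,0,0,-1],[0,0,15,0,0,0,-1],[0,0,0,0,0,0,-1]]]'
python3 to.py 637.4 -48.6
python3 - <<'E'
from h import *
snap('wrist','w15'); W,_=cloud('wrist','w15')
z=manip.get_obs()['eef_pos'][2]
rect(W,z+.026,z+.038,.62,.66,-.08,-.02,'jack cap')
rect(W,.009,.0185,.5,.8,-.08,.15,'plate')
rect(W,.06,.16,.59,.69,-.0,.1,'tall')
rect(W,.0185,.028,.59,.69,-0.02,.075,'thin')
E
```

```text
clock: 31.1
eef_pos: [0.6372, -0.0474, 0.1532]
tool_rot: [-2.18, -2.261, 0.001]
wrist_force: [-0.0, -0.3, -1.7]
gripper_width: 0.0247
clock: 32.1
eef_pos: [0.6366, -0.0492, 0.0774]
tool_rot: [-2.182, -2.258, 0.002]
wrist_force: [-1.2, 0.5, -1.5]
gripper_width: 0.025
[636.6 -49.2  77.4] yaw tool x 91.97
tool shift [ 0.5  0.8 -0. ]
jack cap n 2817 c [637.3 -48.1] size [20.1 19.7] ang 58.0 z 111.2
plate n 51140 c [635.6  -1.6] size [131.  161.2] ang 2.07 z 15.8
tall n 16493 c [634.7  27.5] size [50.6 35.4] ang 2.11 z 87.1
thin n 2293 c [635.7   1.9] size [70.1  9.2] ang 2.04 z 21.8
```

View pics/w15.png

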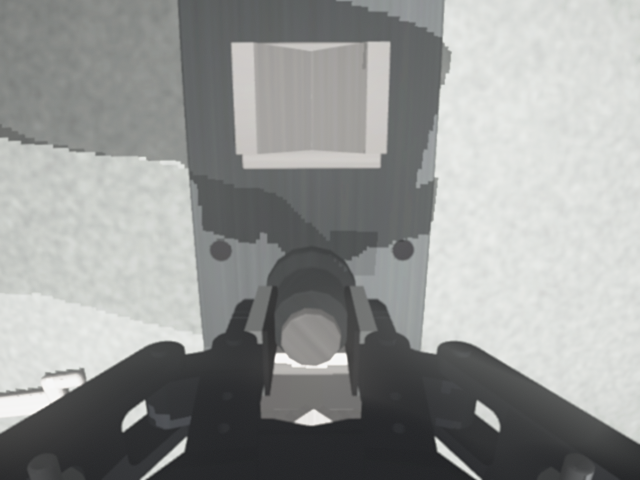

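```bash
python3 -m crank '[[[0.4,0,15,0,0,0,-1],[0,0,15,0,0,0,-1],[0,0,10,0,0,0,-1],[0,0,5,0,0,0,-1],[0,0,3,0,0,0,-1],[0,0,1,0,0,0,-1],[0,0,0,0,0,0,-1],[0,0,0,0,0,0,-1]]]'
python3 -m crank '[[[0,0,0.5,0,0,0,-1],[0,0,0.5,0,0,0,-1],[0,0,0.5,0,0,0,-1],[0,0,0.5,0,0,0,-1],[0,0,0,0,0,0,-1],[0,0,0,0,0,0,-1],[0,0,0,0,0,0,-1],[0,0,0,0,0,0,-1]]]'
```

```text
clock: 33.15
eef_pos: [0.6374, -0.0485, 0.0298]
tool_rot: [2.182, 2.26, 0.0]
wrist_force: [0.5, 0.1, -1.7]
gripper_width: 0.0246
clock: 34.15
eef_pos: [0.6373, -0.0485, 0.0275]
tool_rot: [-2.182, -2.26, -0.0]
wrist_force: [-1.2, 1.0, -1.5]
gripper_width: 0.0247
```

```bash
python3 -m crank '[[[0,0,0.5,0,0,0,-1],[0,0,0,0,0,0,-1],[0,0,0.5,0,0,0,-1],[0,0,0,0,0,0,-1],[0,0,0,0,0,0,-1],[0,0,0,0,0,0,-1],[0,0,0,0,0,0,-1],[0,0,0,0,0,0,-1]]]'
```

```text
clock: 35.15
eef_pos: [0.6373, -0.0485, 0.0268]
tool_rot: [2.182, 2.26, 0.0]
wrist_force: [-2.1, -0.0, 6.1]
gripper_width: 0.0248
```

```bash
python3 -m crank '[[[0,0,0,0,0,0,-0.2],[0,0,0,0,0,0,0.3],[0,0,0,0,0,0,1],[0,0,0,0,0,0,1],[0,0,-30,0,0,0,1],[0,0,-50,0,0,0,1],[0,0,-60,0,0,0,1],[0,0,-35,0,0,0,1]]]'
python3 -m crank '[[[0,0,0,0,0,0,1],[0,0,0,0,0,0,1],[0,0,0,0,0,0,1],[0,0,0,0,0,0,1],[0,0,0,0,0,0,1],[0,0,0,0,0,0,1],[0,0,0,0,0,0,1],[0,0,0,0,0,0,1]]]'
python3 - <<'E'
from h import *
snap('wrist','w16'); W,_=cloud('wrist','w16')
rect(W,.055,.07,.62,.66,-.08,-.02,'jack cap')
rect(W,.0175,.07,.60,.67,-.083,-.01,'jack')
rect(W,.009,.1,.5,.8,-.25,.15,'plate')
rect(W,.06,.16,.59,.69,-.0,.1,'tall')
rect(W,.06,.16,.59,.69,-.17,-.08,'short')
print(manip.get_obs()['q'])
E
python3 to.py 453.5 287
```

```text
clock: 36.15
eef_pos: [0.6378, -0.0485, 0.2048]
tool_rot: [2.18, 2.258, 0.003]
wrist_force: [-0.5, 0.3, -0.4]
gripper_width: 0.0853
clock: 37.15
eef_pos: [0.6372, -0.0485, 0.2015]
tool_rot: [2.182, 2.26, 0.0]
wrist_force: [-0.1, -0.5, 0.6]
gripper_width: 0.0857
jack cap n 563 c [637.7 -47.6] size [19.2 19.2] ang 84.34 z 60.8
jack n 1716 c [637.1 -45.4] size [37.4 32.8] ang 16.67 z 51.5
plate n 55608 c [637.4 -47.5] size [130.8 310.6] ang 2.21 z 16.2
tall n 4627 c [634.6  27.4] size [50.7 34.7] ang 2.26 z 86.7
short n 3981 c [ 640.8 -122.2] size [50.4 36.7] ang 2.27 z 84.1
[-2.07065067e-01  4.19040851e-01  2.08982826e-01  1.36065652e+00
  7.30945919e-06  1.32877473e+00]
[637.3 -48.4 201.5] yaw tool x 92.0
tool shift [ 341.7 -171.9   -0. ]
```

View pics/w16.png

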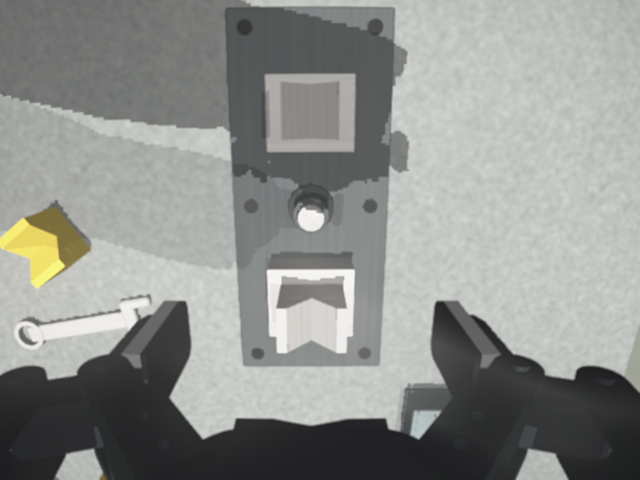

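All three stand: jack (637.7,-47.6) against plate centre (637.4,-47.5). Now go over the axle.

```bash
python3 -m crank '[[[25,-12,0,0,0,0,1],[44,-22,0,0,0,0,1],[54,-27.5,0,0,0,0,1],[54,-27.5,0,0,0,0,1],[54,-27.5,0,0,0,0,1],[50,-25,0,0,0,0,1],[40,-20,0,0,0,0,1],[20,-10,0,0,0,0,1]]]'
python3 -m crank '[[[0,0,0,0,0,-10.5,1],[0,0,0,0,0,-10.5,1],[0,0,0,0,0,-10.5,1],[0,0,0,0,0,-10.5,1],[0,0,0,0,0,-10.5,1],[0,0,0,0,0,-10.5,1],[0,0,0,0,0,-10.5,1],[0,0,0,0,0,-10.5,1]]]'
python3 -m crank '[[[0,0,0,0,0,-7.2,1],[0,0,0,0,0,0,1],[0,0,0,0,0,0,1],[0,0,0,0,0,0,1],[0,0,0,0,0,0,1],[0,0,0,0,0,0,1],[0,0,0,0,0,0,1],[0,0,0,0,0,0,1]]]'
python3 - <<'E'
from h import *
snap('wrist','w17'); W,_=cloud('wrist','w17')
print(manip.get_obs()['q'])
M=(W[...,2]>.061)&(W[...,2]<.08)&(W[...,0]>.3)&(W[...,0]<.62)&(W[...,1]>.22)&(W[...,1]<.35)
Q=W[M]
r=cv2.minAreaRect((Q[:,:2]*1000).astype(np.float32));print(r)
for x in np.arange(.33,.6,.02):
    q=Q[abs(Q[:,0]-x)<.01]
    if len(q)>5: 
        t=q[q[:,2]>np.percentile(q[:,2],85)]
        print(round(x,2),np.round(np.percentile(q[:,1],[1,50,99])*1000,1),np.round(t[:,1].mean()*1000,1),round(q[:,2].max()*1000,1))
E
python3 to.py 453.5 287
```

```text
clock: 38.2
eef_pos: [0.4526, 0.2882, 0.2018]
tool_rot: [2.18, 2.262, 0.001]
wrist_force: [0.3, 0.4, 0.2]
gripper_width: 0.0859
clock: 39.2
eef_pos: [0.4539, 0.2864, 0.2016]
tool_rot: [0.1, 3.14, 0.0]
wrist_force: [-0.6, -0.8, -0.5]
gripper_width: 0.0855
clock: 40.2
eef_pos: [0.454, 0.2864, 0.2015]
tool_rot: [-0.088, 3.14, -0.0]
wrist_force: [-0.1, -0.2, 0.5]
gripper_width: 0.0857
[ 4.06366156e-01  2.42735419e-01 -5.25757195e-02  1.27552758e+00
 -1.73367314e-05  3.50589406e-01]
((454.6649169921875, 288.47100830078125), (250.286376953125, 50.196685791015625), 3.047835111618042)
0.33 [271.6 282.4 292.5] 282.7 71.2
0.35 [272.1 282.7 293.3] 282.8 70.9
0.37 [260.  284.1 308.7] 284.0 71.0
0.39 [261.  284.9 307.7] 284.6 70.7
0.41 [275.9 286.1 296.1] 286.0 71.4
0.43 [276.8 287.  297.2] 287.1 71.1
0.45 [277.9 288.3 298.4] 288.2 71.1
0.47 [279.3 289.2 299.4] 289.2 71.2
0.49 [280.4 290.4 300.5] 290.4 70.7
0.51 [281.2 291.7 314.4] 291.8 70.7
0.53 [268.9 292.3 315.9] 292.8 70.2
0.55 [283.4 293.5 303.6] 293.6 70.4
0.57 [279.9 294.6 309.3] 295.0 76.9
[454.  286.3 201.5] yaw tool x -176.8
tool shift [ 0.4  0.7 -0. ]
```

View pics/w17.png

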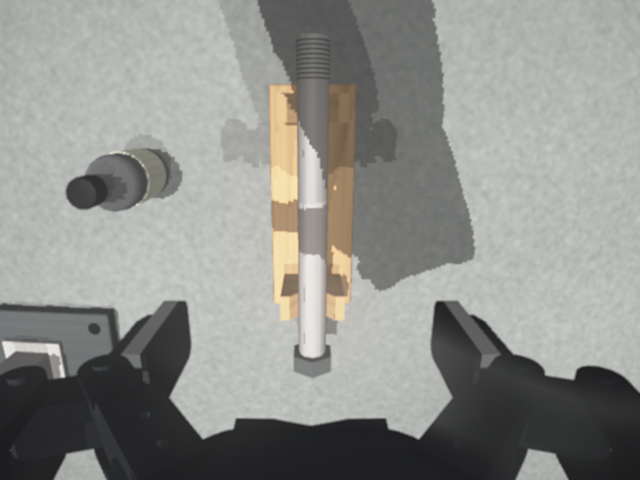

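Axle seen with head at (312,362), thread at (313,55); centre (454.5, 288.4), head direction yaw 3.1°. Grip 5 mm towards the head (near the CoM).

```bash
python3 -m crank '[[[-5.6,2.1,15,0,0,0,1],[0,0,30,0,0,0,1],[0,0,35,0,0,0,1],[0,0,30,0,0,0,1],[0,0,25,0,0,0,1],[0,0,18,0,0,0,1],[0,0,9,0,0,0,1],[0,0,3.5,0,0,0,1]]]'
python3 -m crank '[[[0,0,0,0,0,0,1],[0,0,0,0,0,0,1],[0,0,0,0,0,0,-1],[0,0,0,0,0,0,-1],[0,0,0,0,0,0,-1],[0,0,0,0,0,0,-1],[0,0,0,0,0,0,-1],[0,0,0,0,0,0,-1]]]'
python3 - <<'E'
from h import *
snap('side','sd18');snap('wrist','w18')
s=cv2.imread('pics/sd18.png')[130:250,170:330]; w=cv2.imread('pics/w18.png')
cv2.imwrite('pics/c18.png',np.hstack([cv2.resize(s,(400,300)),cv2.resize(w,(400,300))]))
E
```

```text
clock: 41.25
eef_pos: [0.4593, 0.2887, 0.0353]
tool_rot: [0.088, -3.14, 0.0]
wrist_force: [0.3, -0.3, 0.1]
gripper_width: 0.0852
clock: 42.25
eef_pos: [0.4595, 0.2879, 0.0363]
tool_rot: [-0.087, 3.14, -0.003]
wrist_force: [-0.7, -4.8, 5.4]
gripper_width: 0.0201
```

View pics/c18.png

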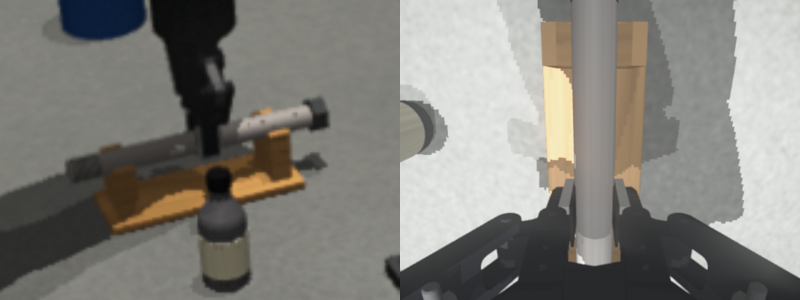

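```bash
python3 -m crank '[[[0,0,-2,0,0,0,-1],[0,0,-8,0,0,0,-1],[0,0,-20,0,0,0,-1],[0,0,-35,0,0,0,-1],[0,0,-35,0,0,0,-1],[0,0,-30,0,0,0,-1],[0,0,-15,0,0,0,-1],[0,0,0,0,0,0,-1]]]'
python3 - <<'E'
from h import *
snap('side','sd19');
s=cv2.imread('pics/sd19.png')[90:250,150:360]
cv2.imwrite('pics/c19.png',cv2.resize(s,(700,533)))
W,_=cloud('side','sd19')
M=(W[...,2]>.14)&(W[...,2]<.26)&(W[...,0]>.3)&(W[...,0]<.62)&(W[...,1]>.22)&(W[...,1]<.35)
Q=W[M]
for x in np.arange(.33,.6,.02):
    q=Q[abs(Q[:,0]-x)<.01]
    if len(q)>5: print(round(x,2),np.round(np.percentile(q[:,2],[2,50,98])*1000,1))
E
python3 to.py 637.4 -42.5
```

```text
clock: 43.35
eef_pos: [0.4597, 0.2889, 0.1815]
tool_rot: [-0.088, 3.139, 0.001]
wrist_force: [-0.3, -0.1, -3.7]
gripper_width: 0.02
0.33 [191.  204.4 212.8]
0.35 [193.2 206.3 212.8]
0.37 [193.2 206.  212. ]
0.39 [193.5 205.9 212. ]
0.41 [193.3 204.3 212.2]
0.43 [191.6 205.1 211.4]
0.45 [193.4 231.6 259.5]
0.47 [190.7 217.4 258.1]
0.49 [193.8 205.4 212.6]
0.51 [192.5 205.3 212.5]
0.53 [193.3 205.2 213.1]
0.55 [191.3 205.5 212.3]
0.57 [186.6 205.4 216.3]
0.59 [191.9 203.5 211.3]
[459.2 288.8 180.4] yaw tool x -176.79
tool shift [-159.4 -340.7   -0. ]
```

View pics/c19.png

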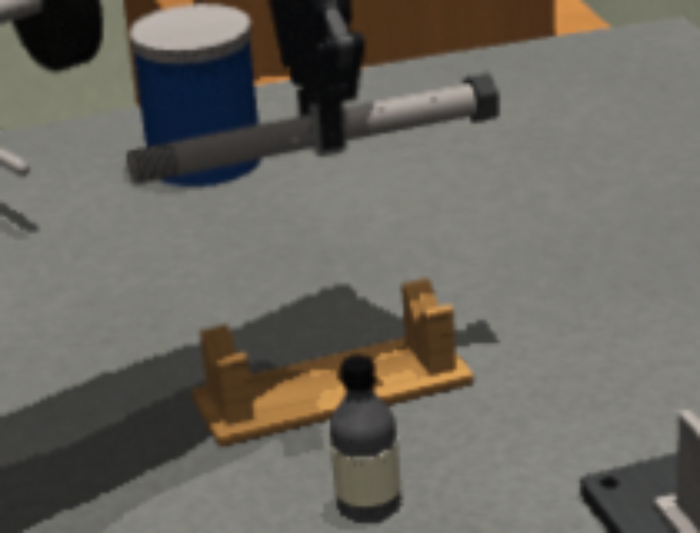

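The axle hangs level. Turn by -89° about tool z, then translate.

```bash
python3 -m crank '[[[0,0,0,0,0,-4,-1],[0,0,0,0,0,-7,-1],[0,0,0,0,0,-8.5,-1],[0,0,0,0,0,-9,-1],[0,0,0,0,0,-9,-1],[0,0,0,0,0,-9,-1],[0,0,0,0,0,-9,-1],[0,0,0,0,0,-9,-1]]]'
python3 -m crank '[[[0,0,0,0,0,-9,-1],[0,0,0,0,0,-8,-1],[0,0,0,0,0,-5,-1],[0,0,0,0,0,-2.5,-1],[0,0,0,0,0,0,-1],[0,0,0,0,0,0,-1],[0,0,0,0,0,0,-1],[0,0,0,0,0,0,-1]]]'
python3 to.py 637.4 -42.5; python3 -c "
from h import *
print(manip.get_obs()['q'])"
```

```text
clock: 44.4
eef_pos: [0.4588, 0.2884, 0.1792]
tool_rot: [1.755, -2.602, -0.001]
wrist_force: [-0.5, 0.1, -3.1]
gripper_width: 0.0198
clock: 45.4
eef_pos: [0.4594, 0.2887, 0.1809]
tool_rot: [2.263, -2.179, -0.0]
wrist_force: [-0.0, 1.3, -3.3]
gripper_width: 0.02
[459.4 288.7 180.9] yaw tool x -87.81
tool shift [ 337.8 -165.2   -0. ]
[ 4.06417650e-01  2.61210616e-01 -8.03011889e-02  1.22945980e+00
  7.26052015e-06 -1.20251894e+00]
```

```bash
python3 -m crank '[[[20,-10,0,0,0,0,-1],[34,-16.6,0,0,0,0,-1],[42,-20.5,0,0,0,0,-1],[44,-21.5,0,0,0,0,-1],[44,-21.5,0,0,0,0,-1],[44,-21.5,0,0,0,0,-1],[42,-20.5,0,0,0,0,-1],[34,-16.6,0,0,0,0,-1]]]'
python3 -m crank '[[[22,-10.8,0,0,0,0,-1],[11.8,-5.7,0,0,0,0,-1],[0,0,15,0,0,0,-1],[0,0,20,0,0,0,-1],[0,0,15,0,0,0,-1],[0,0,0,0,0,0,-1],[0,0,0,0,0,0,-1],[0,0,0,0,0,0,-1]]]'
python3 to.py 637.4 -42.5
python3 - <<'E'
from h import *
snap('wrist','w20'); snap('scene','s20'); snap('side','sd20')
s=cv2.imread('pics/sd20.png')[140:320,310:550]; w=cv2.imread('pics/w20.png')
cv2.imwrite('pics/c20.png',np.hstack([cv2.resize(s,(400,300)),cv2.resize(w,(400,300))]))
z=manip.get_obs()['eef_pos'][2]
for n,f in [('wrist','w20'),('scene','s20'),('side','sd20')]:
    W,_=cloud(n,f); print(n)
    M=(W[...,2]>z+.0)&(W[...,2]<z+.04)&(W[...,0]>.6)&(W[...,0]<.67)&(W[...,1]>-.3)&(W[...,1]<.15)
    Q=W[M]
    print(np.percentile(Q[:,1],[0.2,99.8])*1000)
    for y in np.arange(-.18,.1,.03):
        q=Q[abs(Q[:,1]-y)<.01]
        if len(q)>5: print(round(y,2),np.round(np.percentile(q[:,0],[2,50,98])*1000,1),np.round(np.percentile(q[:,2],[2,98])*1000,1))
E
```

```text
clock: 46.4
eef_pos: [0.6204, -0.0112, 0.1808]
tool_rot: [-2.263, 2.18, -0.0]
wrist_force: [0.1, 0.4, -3.2]
gripper_width: 0.0197
clock: 47.4
eef_pos: [0.6379, -0.0424, 0.1318]
tool_rot: [-2.263, 2.178, -0.002]
wrist_force: [-0.2, -0.2, -4.5]
gripper_width: 0.0199
[637.9 -42.4 131.8] yaw tool x -87.79
tool shift [ 0.1  0.5 -0. ]
wrist
[-142.75438624   -5.73727184]
-0.15 [631.5 641.3 653.1] [154.4 165.7]
-0.12 [631.1 641.4 651.8] [155.4 165.7]
-0.09 [629.9 640.3 650.7] [155.3 165.6]
-0.06 [623.3 639.1 654.4] [148.8 169.9]
-0.03 [628.  638.  648.2] [157.1 166.8]
0.0 [626.5 638.  647.8] [154.5 164.9]
scene
[-173.21607272   77.27984399]
-0.18 [632.1 642.1 651.1] [155.4 165.6]
-0.15 [633.5 645.3 651.6] [153.5 168.5]
-0.12 [644.3 649.8 650.8] [153.6 165. ]
-0.06 [627.8 630.7 635.8] [160.4 167.3]
-0.03 [614.7 640.4 660.7] [147.2 169.9]
0.0 [626.4 638.7 646.5] [152.9 168. ]
0.03 [626.2 637.9 646.1] [153.8 167.1]
0.06 [619.2 637.  648.5] [150.5 169.6]
side
[-176.43499      76.09788362]
-0.18 [631.4 641.3 652.4] [143.7 162.9]
-0.15 [629.5 635.  649.8] [145.8 163.3]
-0.12 [628.4 634.2 645.8] [147.  163.6]
-0.09 [627.5 632.4 645.4] [147.6 163.5]
-0.06 [615.3 629.8 657.3] [145.5 170. ]
-0.03 [615.6 646.9 648.9] [149.8 170.9]
0.0 [626.4 627.3 629.2] [144.8 150.3]
0.03 [624.6 626.1 641.9] [144.7 161.8]
0.06 [618.8 623.5 629.9] [137.2 162.3]
```

View pics/c20.png

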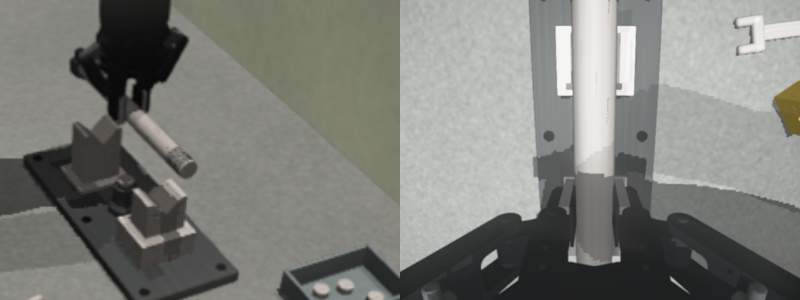

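Axle is over both grooves, head end outside the tall V, thread end outside the short one. Lower.

```bash
python3 -m crank '[[[0,0.6,12,0,0,0,-1],[0,0,15,0,0,0,-1],[0,0,14,0,0,0,-1],[0,0,10,0,0,0,-1],[0,0,6,0,0,0,-1],[0,0,4,0,0,0,-1],[0,0,0,0,0,0,-1],[0,0,0,0,0,0,-1]]]'
python3 -m crank '[[[0,0,0.5,0,0,0,-1],[0,0,0.5,0,0,0,-1],[0,0,0.5,0,0,0,-1],[0,0,0.5,0,0,0,-1],[0,0,0,0,0,0,-1],[0,0,0,0,0,0,-1],[0,0,0,0,0,0,-1],[0,0,0,0,0,0,-1]]]'
```

```text
clock: 48.55
eef_pos: [0.6371, -0.0425, 0.0704]
tool_rot: [-2.263, 2.178, -0.001]
wrist_force: [-0.2, -0.3, -4.3]
gripper_width: 0.0196
clock: 49.55
eef_pos: [0.6369, -0.0425, 0.0679]
tool_rot: [2.264, -2.178, -0.0]
wrist_force: [-0.4, -0.1, -4.8]
gripper_width: 0.0204
```

```bash
python3 -m crank '[[[0,0,0.5,0,0,0,-1],[0,0,0,0,0,0,-1],[0,0,0.5,0,0,0,-1],[0,0,0,0,0,0,-1],[0,0,0,0,0,0,-1],[0,0,0,0,0,0,-1],[0,0,0,0,0,0,-1],[0,0,0,0,0,0,-1]]]'
python3 - <<'E'
from h import *
snap('side','sd21'); snap('scene','s21')
s=cv2.imread('pics/sd21.png')[180:340,310:510]; w=cv2.imread('pics/s21.png')[190:350,190:390]
cv2.imwrite('pics/c21.png',np.hstack([cv2.resize(s,(400,320)),cv2.resize(w,(400,320))]))
E
```

```text
clock: 50.55
eef_pos: [0.6371, -0.0425, 0.0675]
tool_rot: [-2.263, 2.178, -0.001]
wrist_force: [-1.7, 0.6, 5.3]
gripper_width: 0.0201
```

View pics/c21.png

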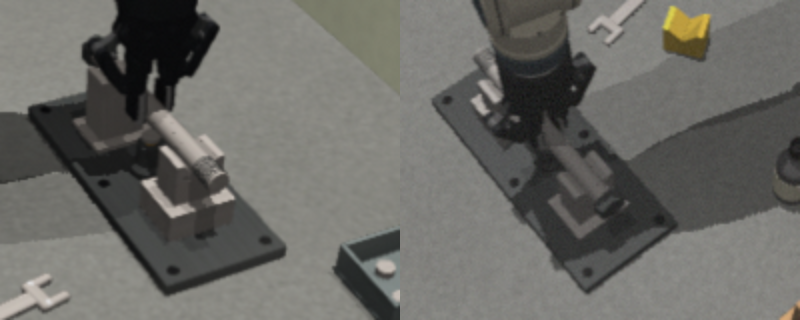

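Contact (+5 N) at the expected height; the axle lies in both grooves (side crop 185,150; head at scene crop 605,203). Release gently and rise.

```bash
python3 -m crank '[[[0,0,0,0,0,0,-0.3],[0,0,0,0,0,0,0],[0,0,0,0,0,0,0.4],[0,0,0,0,0,0,1],[0,0,0,0,0,0,1],[0,0,-10,0,0,0,1],[0,0,-30,0,0,0,1],[0,0,-50,0,0,0,1]]]'
python3 -m crank '[[[0,0,-50,0,0,0,1],[0,0,-20,0,0,0,1],[0,0,0,0,0,0,1],[0,0,0,0,0,0,1],[0,0,0,0,0,0,1],[0,0,0,0,0,0,1],[0,0,0,0,0,0,1],[0,0,0,0,0,0,1]]]'
python3 - <<'E'
from h import *
for n,f in [('wrist','w22'),('scene','s22'),('side','sd22')]:
    snap(n,f)
    W,_=cloud(n,f); print(n)
    M=(W[...,2]>.093)&(W[...,2]<.115)&(W[...,0]>.6)&(W[...,0]<.67)&(W[...,1]>-.25)&(W[...,1]<.15)
    Q=W[M]
    print('axle',cv2.minAreaRect((Q[:,:2]*1000).astype(np.float32)))
    for y in np.arange(-.16,.09,.04):
        q=Q[abs(Q[:,1]-y)<.008]
        if len(q)>5: print(round(y,2),np.round(np.percentile(q[:,0],[2,50,98])*1000,1),np.round(np.percentile(q[:,2],98)*1000,1))
    rect(W,.009,.12,.5,.8,-.25,.15,'plate')
    rect(W,.05,.12,.6,.67,-.15,-.085,'short'); rect(W,.05,.12,.6,.67,0.0,.06,'tall')
    rect(W,.055,.063,.61,.67,-.08,-.02,'cap')
s=cv2.imread('pics/sd22.png')[180:340,310:510]; w=cv2.imread('pics/w22.png')
cv2.imwrite('pics/c22.png',np.hstack([cv2.resize(s,(400,320)),cv2.resize(w,(400,320))]))
E
```

```text
clock: 51.65
eef_pos: [0.6361, -0.0424, 0.1572]
tool_rot: [2.263, -2.177, -0.004]
wrist_force: [1.7, -0.9, -0.2]
gripper_width: 0.0854
clock: 52.65
eef_pos: [0.6369, -0.0425, 0.2268]
tool_rot: [2.264, -2.178, -0.0]
wrist_force: [0.9, 0.8, 0.2]
gripper_width: 0.0852
wrist
axle ((637.617919921875, -46.72972869873047), (49.690696716308594, 250.0164337158203), 2.370441198348999)
-0.16 [632.4 642.4 652.5] 101.5
-0.12 [630.7 640.8 650.7] 101.2
-0.08 [629.5 639.1 648.7] 101.0
-0.04 [627.7 637.4 646.9] 101.1
0.0 [626.3 635.8 645.2] 101.2
0.04 [624.4 634.1 643.9] 100.9
0.08 [617.6 633.3 647.4] 106.5
plate n 50343 c [637.5 -47.7] size [131.1 310.8] ang 2.16 z 16.5
short n 5523 c [ 640.8 -117.5] size [50.7 65.3] ang 1.29 z 95.4
tall n 4149 c [634.5  30. ] size [50.3 60.5] ang 1.74 z 92.4
cap none
scene
axle ((636.6544799804688, -35.00343322753906), (49.423641204833984, 225.4601593017578), 2.140087127685547)
-0.12 [617.2 640.5 663.4] 103.2
-0.08 [630.9 640.8 649.4] 103.9
-0.04 [628.  638.7 647.3] 103.2
0.0 [626.1 636.6 644.9] 102.6
0.04 [610.8 633.8 654.6] 105.3
0.08 [617.8 634.4 646.8] 108.9
plate n 6610 c [636.5 -49.9] size [131.5 314.2] ang 1.89 z 17.9
short n 482 c [ 637.3 -116. ] size [60.9 60.5] ang 11.74 z 91.3
tall n 600 c [633.8  30.4] size [51.8 59.3] ang 2.86 z 92.0
cap n 17 c [644.  -49.5] size [15.5  6.7] ang 88.45 z 59.8
side
axle ((639.2899780273438, -49.88140106201172), (30.828369140625, 251.6958770751953), 3.1071698665618896)
-0.16 [630.2 639.  651.2] 99.2
-0.12 [630.1 637.5 647.5] 99.0
-0.08 [630.4 636.3 643.1] 99.6
-0.04 [629.1 635.9 646. ] 98.9
0.0 [626.9 633.1 641.9] 98.9
0.04 [623.7 632.9 642.8] 99.4
0.08 [618.4 627.8 640.1] 103.2
plate n 7048 c [636.9 -50.7] size [132.9 314.1] ang 1.96 z 20.1
short n 776 c [ 640.6 -117.9] size [64.4 52.9] ang 87.09 z 87.1
tall n 642 c [634.8  30.3] size [53.4 59.6] ang 1.81 z 85.4
cap n 53 c [637.6 -52.6] size [19.1 17.8] ang 63.51 z 57.6
```

View pics/c22.png

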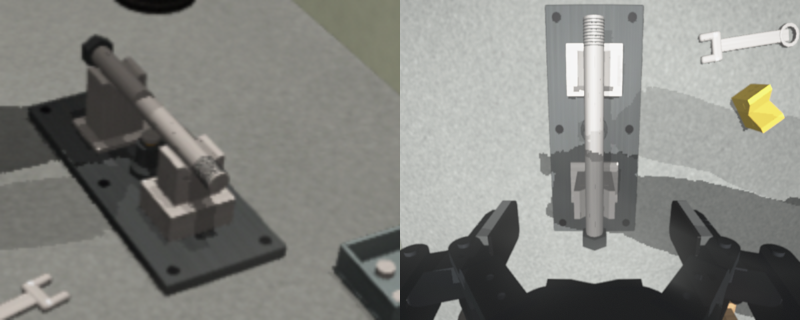

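View pics/s22.png

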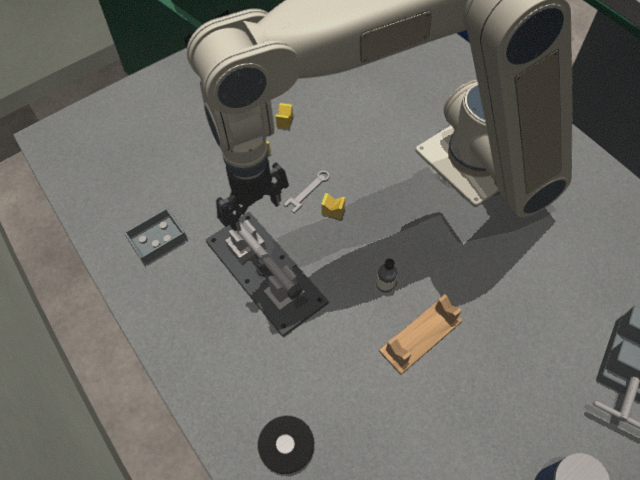

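The axle is level (top at 101 mm at both ends) and centred to about 1 mm, with its head outside the tall V. Bottle and wrench are as before. Handing in.

```bash
python3 -c "
from workcell import manip
o=manip.get_obs();print(o['clock'],o['wrist_force'])
print(manip.finish_job())"
```

```text
52.8 [-0.39581714 -0.49829366 -0.22192465]
the job is handed in; nothing more can be done
None
```

The setup is done and handed in at 52.8 s. The tall V stands on the thin pad, the short V on the thick pad and the jack upright midway. The axle lies in both grooves with its head outside the tall V.

- **Last checks (wrist camera):**
  - The blocks sit within about 0.6 mm of their pad centres, and the jack within 0.5 mm of the plate centre.
  - The grooves are aligned with the plate to about 0.2°.
  - The axle is level, with its top at 101 mm at both ends, and about 1 mm off centre along its length.
  - The gripper is open and clear. The bottle and wrench were not touched and look unmoved, though I did not measure them.
- **What went wrong:** two grips on the short V slipped off its top rim and shifted it slightly on the bench. The side camera showed the fingertips about 25 mm higher than the tool data say. I re-measured, gripped lower, and it held.
- **Disagreements:** the scene and side cameras read y about 2–3 mm lower than the wrist camera, also on the fixed plate. I took this as calibration error and relied on the wrist camera.

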